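# Charge the pigment mill and latch its lid

## Robot

A 7-joint arm with a two-finger parallel gripper is mounted at the origin on a cart in front of the work surface, level with it; the furniture and walls round the work are solid. World frame = base frame: x ahead of the robot, y to its left, z up, the work surface at z = 0. Lengths are in m, angles in rad, forces in N, time in s.
With the tool pointing down it reaches from about 0.4 to 0.85 m from the base axis. Payload 4.5 kg.
Tool frame: the origin (TCP) lies at the very end of the fingers, on their centre line; the grasp point (between the pads) lies 19 mm behind it (tcp_to_grasp is the z of the grasp point in the tool frame, in m); z points along the fingers, y is the line along which they close (so a half turn about z gives the same grasp; the last joint's range is limited). The gripper opens to 88 mm and grips with 3 to 60 N. Pads are 18 mm wide; open, the fingers measure 123 mm over their backs; the gripper's body (75 mm by 187 mm) begins 45 mm behind the grasp point.
Start: joints at [1.226, 0.689, -0.195, 1.565, 0.157, 0.902, -0.215], TCP at [0.231, -0.581, 0.239] pointing down, gripper open.
Joint ranges: [-3.01, 3.01], [-0.46, 2.08], [-1.47, 1.51], [0.13, 2.56], [-1, 4.14], [0.04, 2.09], [-2.66, 2.66]. Speed limits (rad/s): [2.57, 2.57, 3.14, 3.14, 3.14, 3.14, 3.14].

## Interface

Orientations are given as a unit quaternion [x, y, z, w].
In Python, from plant import * gives the robot as it stands. The module is installed in compiled form; this text tells all that it offers.
- The arm moves only by the shell command python3 -m jog 'ROWS' [OPENING] [FORCE]. ROWS is JSON, a list that holds one entry, the list of rows, each a list of 6 numbers: the shift along the tool's x, y, z in m, then the turn, a rotation vector about the tool's x, y, z in rad. In form: [[[dx, dy, dz, ax, ay, az], ...]]. A call has 1 to 12 rows; each row shifts and turns the commanded pose from where the row before left it, along the tool's axes as they then stand; what a row does not reach is not made up. A row lasts 1/8 s, in which the tool goes at most 62.5 mm and 10.7 degrees, less where a joint would pass 70% of its speed; a pose out of reach is approached as far as the arm can. A call with a gripper value outside its range is refused whole. OPENING is the finger opening in m, from 0 to 0.0881, set as the call begins (- or left out, the last holds). The fingers move at their own pace and stop on an object; FORCE is the grip in N (left out, the last holds). Time passes only in rows, so rows that do not move let the fingers close. It gives the time, the measured TCP pose, the force, the opening and the grip force at its end, in the units of the state.
- get_state(): the state, without advancing time (a new reading comes with each control period).
- snapshot(name): name is "side" or "top" or "wrist"; returns a dict with "frame" (420x560x3 uint8, red, green, blue), "mtx" (3x3 intrinsics, pixels), "xyz" and "orientation" of the camera in the world; the wrist camera has in their place "mount" (4x4, takes a point from camera to tool coordinates, whose origin is the TCP and whose axes are the flange's). Camera axes: x right, y down, z forward; pixel columns grow to the right and rows downward; lengths in m; the calibration is good to about 2 mm. A picture is of the moment at which its call begins: read the wrist's pose just before it. There is no depth.
- finish_job(): hands the job in; it is judged then, once.
The state is a dict: "clock": time; "q": joint angles; "qd": joint speeds; "joint_torque": joint torques, N m; "tool_pos": TCP position; "eef_rot": TCP orientation; "contact_force": force on the tool from outside, world axes, zero at the start; "moment": the same for the moment, N m; "opening": opening from 0.0 (shut) to 1.0 (fully open); "finger_force": force on a finger pad.
Only numpy, scipy, OpenCV 4.12 (cv2) and the standard library are available. Lean on these libraries where they do the work, as an engineer would, in place of code of your own. Each camera call takes 0.05 s, during which the arm holds its last target. There are 200 camera calls.

## Task

Charge the small pigment mill for a run: put every dark pigment cake lying on the bench into its pot, and carry the sorting tray by its post over the pot and tip it on its corner so that all the round grinding balls, and none of the cylinders, roll out into the pot. Stand the tray back upright on the bench with the cylinders still in it, set the lid squarely on the pot, and then swing the keeper bar over the lid until it clicks home in its catch. Leave the amber jar and the brass cup where they are.

Things in the scene. Friction and masses are not known exactly. Their poses are not given: they have to be found in the camera images.
- mill: small vibrating pigment mill fixed to the bench: grey base and steel plate (200 mm long in x, 140 mm across, 31 mm high), on it an open steel pot 128 mm wide between two slim posts at x = +82 mm (hinge of the keeper bar) and -82 mm (catch, 141 mm high). Origin: under the pot's middle, at bench height; z up; +x points away from the robot within 0.2 rad
- pot_floor (a point): middle of the inside floor of the pot, 35 mm above the bench; the pot is 120 mm wide inside and 72 mm deep
- pot_rim (a point): middle of the pot's mouth, level with the rim, 107 mm above the bench
- keeper_hinge (a point): the keeper bar's upright hinge axis, on the mill's +x post (which ends 164 mm above the bench)
- keeper_pin (a point): middle of the free part of the black upright finger pin (16 mm thick; from 17 mm below to 17 mm above this point) at the free end of the keeper bar, 164 mm from the hinge. The flat steel bar, 16 mm wide, 26 mm at the pin, lies 147 to 158 mm above the bench
- keeper (a joint): turn of the keeper bar about its upright hinge, rad: 0 = shut, straight over the lid, its end clicked onto the sprung dome of the catch; grows as it opens to the mill's +y (robot's left). Moves freely (0.06 N m), stays where left; meets the dome at about 0.11, needs about 5 N at the pin to pass it, drops in below 0.02, stops at -0.012. Unlatched it reads above 0.04
- lid: loose lid of the pot: steel disc 134 mm across and 5 mm thick; under it a locating disc 108 mm across and 7 mm deep that goes into the pot's mouth with 6 mm play all round; on top a round black knob 26 mm across, 30 mm high. Origin: middle of its underside; z up. Seated, the origin is 65 mm above the pot's floor and the knob ends 5 mm below the keeper bar
- lid_knob (a point): the lid's knob, 19 mm above the disc's top and 31 mm above the lid's underside, 11 mm below the knob's top
- tray: loose wooden sorting tray 180 x 180 mm, walls 36 mm high, floor 5 mm, 0.4 to 0.5 kg, cross-divided into four bays; each corner is cut off and open over 66 mm (pouring gap), with a rounded 2 mm sill. Balls lie in the bay between its +x and +y, cylinders in that between +x and -y. Tipped that way a rolling ball clears the sill from 15, a resting one from 33 degrees, all by 42; a jerk spills them. Origin: middle of the underside; z up
- tray_post (a point): axis of the square carrying post (24 mm thick, its flat faces look towards the tray's four corners) in the tray's middle, 90 mm above the underside and 18 mm below the post's round cap (36 mm across, 108 to 122 mm above the underside): the place to hold the tray
- ball_gap (a point): middle of the sill in the pouring gap of the ball bay, at the tray's (+x, +y) corner, 93 mm from the post's axis and 7 mm above the underside
- cake1_center (a point): middle of a dark pressed pigment cake 60 x 36 x 19 mm, lying flat on the bench, long in its x; 60 g (may be absent)
- cake2_center (a point): another such cake (may be absent)
- cake3_center (a point): another such cake (may be absent)
- ball1_center (a point): centre of a ceramic grinding ball 28 mm across, 40 g (may be absent)
- ball2_center (a point): centre of a ceramic grinding ball 28 mm across, 40 g (may be absent)
- ball3_center (a point): centre of a ceramic grinding ball 28 mm across, 40 g (may be absent)
- ball4_center (a point): centre of a ceramic grinding ball 28 mm across, 40 g (may be absent)
- peb1_center (a point): centre of a ceramic grinding cylinder 22 mm across and 34 mm long (along its own x axis)
- peb2_center (a point): centre of a ceramic grinding cylinder 22 mm across and 34 mm long (along its own x axis)
- peb3_center (a point): centre of a ceramic grinding cylinder 22 mm across and 34 mm long (along its own x axis)
- bystander_jar: jar of amber colour, black lid, 63 mm across, 94 mm high, behind the mill; stays where it is. Origin: middle of its underside
- bystander_cup: brass colour cup 65 mm across, 48 mm high, between the mill and the robot; stays where it is. Origin: middle of its underside
Not all that is in view belongs to the job. What is shaped like the part that bears ball2_center but red is not meant.

How it is judged:
On the way, in this order (a step that is already met when the one before it is completed fails the run):
1. the tray is tipped by more than 0.2 rad with the gap of its ball bay over the pot (angle between tray's own z axis and vertical above 0.2 rad and horizontal distance between ball_gap and pot_floor below 0.07 m and height (world z) of ball_gap above 0.09 m), for 0.1 s.
2. all balls and cakes are in the pot and the tray stands upright on the bench with its cylinders (horizontal distance between each of ball1_center, ball2_center, ball3_center, ball4_center, cake1_center, cake2_center, cake3_center and pot_floor below 0.06 m and z of ball1_center in the frame of pot_floor between 0 and 0.066 m and z of ball2_center in the frame of pot_floor between 0 and 0.066 m and z of ball3_center in the frame of pot_floor between 0 and 0.066 m and z of ball4_center in the frame of pot_floor between 0 and 0.066 m and z of cake1_center in the frame of pot_floor between 0 and 0.066 m and z of cake2_center in the frame of pot_floor between 0 and 0.066 m and z of cake3_center in the frame of pot_floor between 0 and 0.066 m and x of peb1_center in the frame of tray between -0.092 and 0.092 m and y of peb1_center in the frame of tray between -0.092 and 0.092 m and z of peb1_center in the frame of tray between 0 and 0.05 m and x of peb2_center in the frame of tray between -0.092 and 0.092 m and y of peb2_center in the frame of tray between -0.092 and 0.092 m and z of peb2_center in the frame of tray between 0 and 0.05 m and x of peb3_center in the frame of tray between -0.092 and 0.092 m and y of peb3_center in the frame of tray between -0.092 and 0.092 m and z of peb3_center in the frame of tray between 0 and 0.05 m and angle between tray's own z axis and vertical below 0.05 rad and height (world z) of tray between -0.006 and 0.006 m and linear speed of tray below 0.02 m/s), for 0.2 s.
3. the lid is seated on the pot (horizontal distance between lid and pot_floor below 0.01 m and z of lid in the frame of pot_floor between 0.061 and 0.069 m and angle between lid's own z axis and vertical below 0.05 rad), for 0.2 s.
4. the keeper bar is latched over the lid (all of step 3 and value of joint keeper below 0.03 rad), for 0.3 s.
At the end, for the whole second after the job is handed in: every ball and cake is in the pot (centre within 60 mm of its axis, below the rim); the 3 cylinders are in the tray, which stands upright on the bench; the lid is seated (within 10 mm of the pot's axis, level to 0.05 rad, underside 61-69 mm above the pot floor); keeper latched (below 0.03 rad) (all of step 2 and all of step 4 and linear speed of lid below 0.02 m/s and velocity of joint keeper below 0.1 rad/s); the robot touches nothing.
It fails at once if the amber jar or the brass cup is moved by more than 20 mm (distance of any of bystander_jar, bystander_cup from where it was at the start of the episode above 0.02 m).
Of ball1, ball2, ball3, ball4 only 2 to 4 are there at a start; the rules pass over those that are not, and their reading is None.
Of cake1, cake2, cake3 only 1 to 3 are there at a start; the rules pass over those that are not, and their reading is None.
At some moment in a run one of cake1, cake2, cake3 may be knocked a few centimetres aside while the robot is not near it.
It also fails if it takes over 210 s, if anything falls off the work surface, if the arm or the gripper's body presses on something with over 40 N, if the wrist force passes 120 N, or if a joint passes its speed limit or range.

## Working session

There is one attempt and no reset: what is moved stays moved. The work goes in short steps, Python scripts to look and compute and a shell command to move; the robot and the scene stay as the last step left them, time stands still between calls to the robot, and variables do not carry over. Pictures are saved under pics/ and viewed, at most 14 in all, crops included, and the job is handed in when it is done.

```bash
mkdir -p pics; cat > h.py <<'E'
from plant import *
import numpy as np, cv2
from scipy.spatial.transform import Rotation as R
def cam(n):
    st=get_state(); s=snapshot(n)
    K=np.array(s["mtx"])
    if n=="wrist":
        M=np.array(s["mount"]); T=np.eye(4); T[:3,:3]=R.from_quat(st["eef_rot"]).as_matrix(); T[:3,3]=st["tool_pos"]; T=T@M
        return s["frame"],K,T[:3,:3],T[:3,3]
    o=np.array(s["orientation"]); Rm=o if o.shape==(3,3) else R.from_quat(o).as_matrix()
    return s["frame"],K,Rm,np.array(s["xyz"])
def ray(c,u,v,z):
    f,K,Rm,p=c; d=Rm@np.linalg.solve(K,[u,v,1.]); return p+d*(z-p[2])/d[2]
def proj(c,P):
    f,K,Rm,p=c; q=K@(Rm.T@(np.array(P)-p)); return q[:2]/q[2]
def save(c,name,box=None,s=1):
    f=c[0]
    if box: f=f[box[1]:box[3],box[0]:box[2]]
    cv2.imwrite("pics/"+name,cv2.resize(f[:,:,::-1],None,fx=s,fy=s,interpolation=cv2.INTER_CUBIC))
E
python3 - <<'E'
from h import *
for n in ("top","side"):
    c=cam(n); save(c,n+"0.png",None,1.4); print(n,c[3],c[2].round(3).tolist(),c[1].tolist())
st=get_state(); print(st); 
s=snapshot("wrist"); print(s["mount"])
E
```

```text
top [ 0.42250074 -0.18476536  1.24808506] [[-0.005, -0.995, 0.098], [-1.0, 0.006, 0.017], [-0.017, -0.098, -0.995]] [[414.237607306094, 0.0, 278.5814751068921], [0.0, 414.237607306094, 219.63586245315352], [0.0, 0.0, 1.0]]
side [ 0.58710894 -0.97994296  0.73757717] [[0.997, 0.056, -0.045], [0.07, -0.612, 0.788], [0.017, -0.789, -0.614]] [[383.05916148650215, 0.0, 276.7320684336313], [0.0, 383.05916148650215, 211.34091598280457], [0.0, 0.0, 1.0]]
{'clock': 0.1, 'q': array([ 1.22581461,  0.6898469 , -0.19451325,  1.56621357,  0.15730449,
        0.90249802, -0.21512192]), 'qd': array([ 0.00240459, -0.00319508, -0.00291972, -0.00152838, -0.0012528 ,
       -0.00135961, -0.00010731]), 'joint_torque': array([-3.03134169e-03, -5.28502393e+01, -1.27170090e+00, -1.53838581e+01,
       -5.26220282e-02,  2.00189905e-03,  5.41189195e-05]), 'tool_pos': array([ 0.23087038, -0.58020519,  0.23803032]), 'eef_rot': array([ 9.82114211e-01,  1.88284508e-01, -2.10308091e-04, -7.59197328e-04]), 'contact_force': array([ 0.91318744, -0.28799905,  0.85665207]), 'moment': array([-0.00644182,  0.02478756,  0.01145277]), 'finger_force': 0.0, 'opening': 1.002151244518762}
[[ 6.33393705e-04 -9.52290412e-01 -3.05192675e-01  7.92581129e-02]
 [ 9.99999748e-01  7.01446051e-04 -1.13327766e-04  1.48235162e-03]
 [ 3.21997142e-04 -3.05192527e-01  9.52290616e-01 -1.45574954e-01]
 [ 0.00000000e+00  0.00000000e+00  0.00000000e+00  1.00000000e+00]]
```

View pics/top0.png

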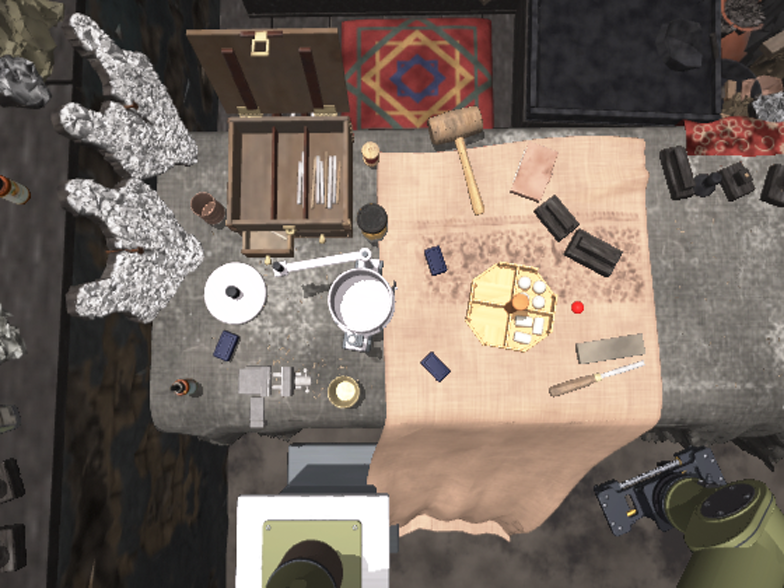

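View pics/side0.png

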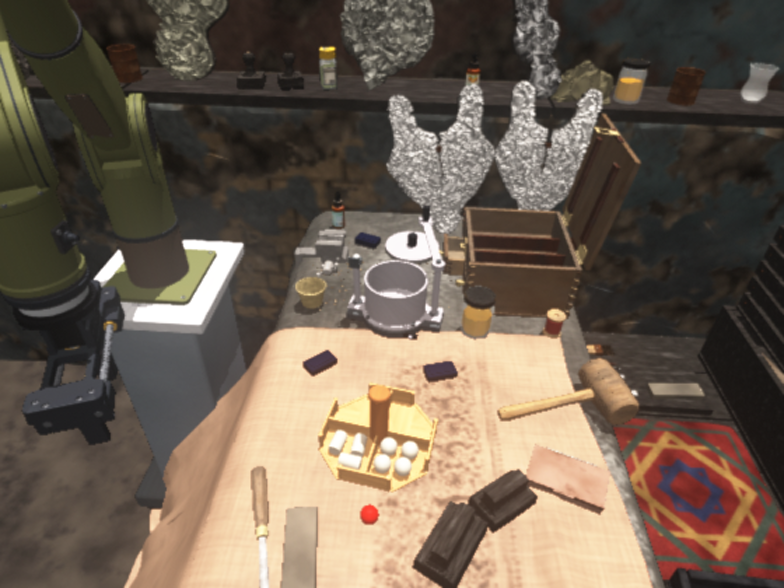

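The top view (÷1.4 for raw pixels) shows three dark blue cakes at about (435,260), (435,366) and (226,346). The tray is at (512,307), with 4 balls at its upper right and 3 cylinders at its lower right. The lid is at (235,293), and the pot at (360,300) has the keeper open to the left. The side view agrees and shows the red decoy ball outside the tray.

```bash
cat > m.py <<'E'
from h import *
def blobs(m,lo,hi=1e9):
    cs,_=cv2.findContours(m.astype(np.uint8),cv2.RETR_EXTERNAL,cv2.CHAIN_APPROX_NONE)
    return [c for c in cs if lo<=cv2.contourArea(c)<=hi]
def cakes(c,lo,hi,box=None,z=.019):
    f=c[0].astype(int); r,g,b=f[...,0],f[...,1],f[...,2]
    m=(b>r+18)&(b>g+12)&(r<90)
    out=[]
    for k in blobs(m,lo,hi):
        (u,v),wh,a=cv2.minAreaRect(k); bx=cv2.boxPoints(((u,v),wh,a))
        P=np.array([ray(c,*p,z) for p in bx]); e1=P[1]-P[0]; e2=P[2]-P[1]
        l=e1 if np.linalg.norm(e1)>np.linalg.norm(e2) else e2
        out.append((P.mean(0).round(4),round(np.degrees(np.arctan2(l[1],l[0]))%180,1),round(np.linalg.norm(e1),3),round(np.linalg.norm(e2),3),(round(u),round(v))))
    return out
E
python3 - <<'E'
from m import *
t=cam("top"); s=cam("side")
for n,c in(("top",t),("side",s)):
    print(n); [print(k) for k in cakes(c,60,900)]
def tri(a,b):
    d=[];p=[]
    for c,(u,v) in((t,a),(s,b)):
        x=c[2]@np.linalg.solve(c[1],[u,v,1.]);d.append(x/np.linalg.norm(x));p.append(c[3])
    k=np.linalg.lstsq(np.c_[d[0],-d[1]],p[1]-p[0],rcond=None)[0]
    A=p[0]+k[0]*d[0];B=p[1]+k[1]*d[1];return ((A+B)/2).round(4),np.linalg.norm(A-B).round(4)
# orange cap
def cap(c):
    f=c[0].astype(int);m=(f[...,0]>150)&(f[...,0]-f[...,2]>90)&(f[...,1]<150)&(f[...,0]-f[...,1]>50)
    return [(cv2.minEnclosingCircle(k),cv2.contourArea(k)) for k in blobs(m,30)]
print("cap",cap(t),cap(s))
# white things in tray
f=t[0].astype(int);m=(f.min(2)>200)
for k in blobs(m,25):
    (u,v),wh,a=cv2.minAreaRect(k);print("white",round(u),round(v),np.round(wh,1),cv2.contourArea(k),ray(t,u,v,.02).round(3))
save(t,"mill.png",(140,165,300,290),4.9); save(t,"tray.png",(320,170,430,260),7)
E
```

```text
top
(array([ 0.4184, -0.258 ,  0.019 ]), np.float64(42.1), np.float64(0.031), np.float64(0.056), (311, 262))
(array([0.4653, 0.1877, 0.019 ]), np.float64(157.8), np.float64(0.057), np.float64(0.033), (161, 247))
(array([ 0.6454, -0.2615,  0.019 ]), np.float64(17.4), np.float64(0.032), np.float64(0.056), (311, 186))
(array([ 1.0553, -0.2247,  0.019 ]), np.float64(114.8), np.float64(0.107), np.float64(0.1), (297, 55))
side
(array([ 1.0255, -0.4867,  0.019 ]), np.float64(40.8), np.float64(0.086), np.float64(0.08), (494, 349))
cap [(((412.0, 219.0), 4.472236156463623), 54.0), (((525.0, 110.5), 7.017934322357178), 34.0)] [(((482.5, 403.0), 11.543496131896973), 58.5), (((474.5, 384.5), 17.7342472076416), 168.0), (((526.0, 384.0), 20.518383026123047), 370.0), (((497.2407531738281, 374.5123596191406), 22.80791473388672), 317.5), (((263.0, 367.1071472167969), 7.1772541999816895), 135.5), (((493.5, 341.5), 48.15090560913086), 1130.0)]
white 222 386 [ 65. 109.] 3373.5 [ 0.063 -0.001  0.02 ]
white 246 279 [12. 12.] 114.5 [ 0.369 -0.067  0.02 ]
white 216 271 [ 6.3 10. ] 31.0 [0.391 0.022 0.02 ]
w
[... 267 characters left out ...]
e 385 204 [7.8 7.1] 45.5 [ 0.587 -0.482  0.02 ]
white 374 202 [7. 7.] 42.0 [ 0.596 -0.45   0.02 ]
white 98 200 [ 6. 13.] 30.5 [0.605 0.38  0.02 ]
white 168 208 [43. 43.] 1444.0 [0.579 0.169 0.02 ]
white 86 192 [10.2 24.6] 78.0 [0.632 0.417 0.02 ]
white 246 199 [80.  53.5] 1422.5 [ 0.605 -0.068  0.02 ]
white 136 178 [17.  14.8] 61.5 [0.672 0.268 0.02 ]
white 81 162 [14.4  5.9] 41.5 [0.725 0.437 0.02 ]
white 76 148 [9. 5.] 29.0 [0.766 0.456 0.02 ]
white 61 139 [ 8.6 19.9] 45.5 [0.796 0.501 0.02 ]
white 235 130 [ 1.7 35.1] 28.5 [ 0.821 -0.033  0.02 ]
white 214 122 [25.  3.] 28.0 [0.843 0.031 0.02 ]
white 47 81 [ 7.5 15.6] 40.0 [0.981 0.554 0.02 ]
white 72 34 [35.5 10.2] 75.0 [1.133 0.483 0.02 ]
```

View pics/mill.png

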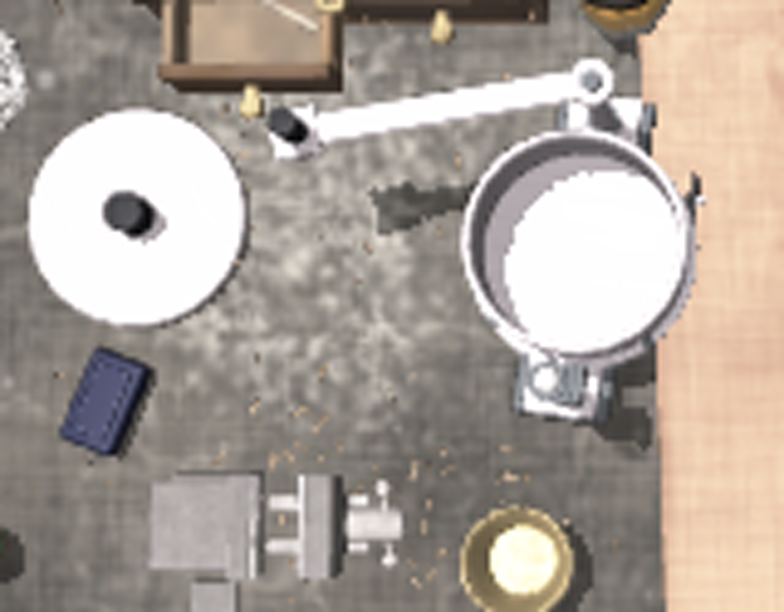

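View pics/tray.png

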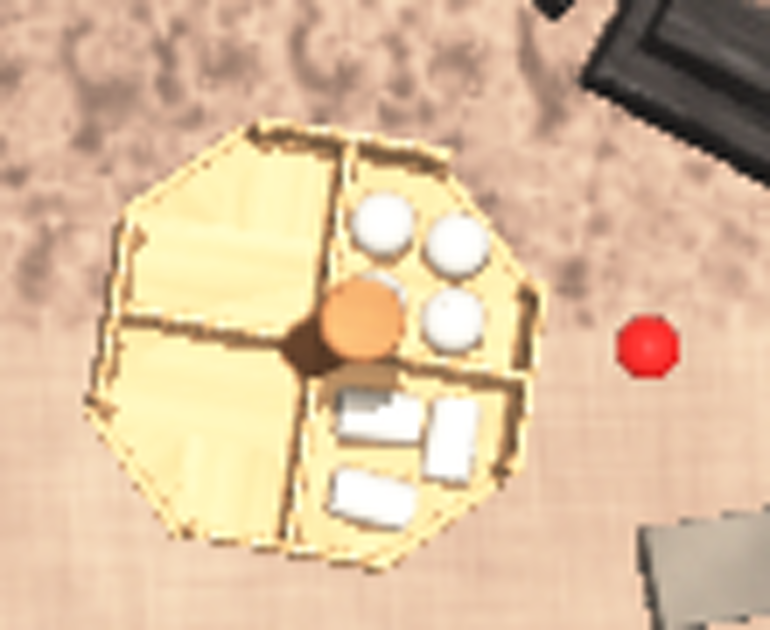

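The mill crop shows the pot rim centred at (578,247), the hinge cap at (592,80), the catch dome at (549,378), the pin top at (285,120) and the lid at (137,218). In the tray crop, the cap is at (362,318) and the divider ends are at (522,382), (120,318), (350,145) and (290,540). There are four balls at the upper right and three cylinders at the lower right.

```bash
python3 - <<'E'
from h import *
t=cam("top")
M=lambda u,v:(140+u/4.9,165+v/4.9)
T=lambda u,v:(320+u/7,170+v/7)
P={}
for n,p,z in [("hinge",M(592,80),.164),("rim",M(578,247),.107),("catch",M(549,378),.141),("pin",M(285,120),.190),("lid",M(137,218),.012),("knob",M(130,213),.042),("cup",M(518,560),.048),
 ("cap",T(362,318),.122),("+x",T(522,382),.036),("-x",T(120,318),.036),("+y",T(350,145),.036),("-y",T(290,540),.036),("redball",T(648,347),.014)]:
    P[n]=ray(t,*p,z); print(n,P[n].round(4))
d=P["hinge"]-P["catch"];print("mill yaw",np.arctan2(d[1],d[0]),np.linalg.norm(d[:2]),"mid",((P["hinge"]+P["catch"])/2).round(4))
d=P["pin"]-P["hinge"];print("bar",np.arctan2(d[1],d[0]),np.linalg.norm(d[:2]))
d=P["+x"]-P["-x"];e=P["+y"]-P["-y"];print("tray",np.arctan2(d[1],d[0]),np.linalg.norm(d[:2]),np.arctan2(e[1],e[0])-np.pi/2,np.linalg.norm(e[:2]),((P["+x"]+P["-x"]+P["+y"]+P["-y"])/4).round(4))
st=get_state();print(R.from_quat(st["eef_rot"]).as_matrix().round(3).tolist(), st["tool_pos"])
E
```

```text
hinge [ 0.6318 -0.1197  0.164 ]
rim [ 0.547  -0.1083  0.107 ]
catch [ 0.4715 -0.0948  0.141 ]
pin [0.6066 0.0414 0.19  ]
lid [0.5771 0.1701 0.012 ]
knob [0.5764 0.1658 0.042 ]
cup [ 0.369  -0.0692  0.048 ]
cap [ 0.5433 -0.4195  0.122 ]
+x [ 0.5252 -0.5033  0.036 ]
-x [ 0.5532 -0.3363  0.036 ]
+y [ 0.6259 -0.4343  0.036 ]
-y [ 0.4599 -0.4051  0.036 ]
redball [ 0.5417 -0.5629  0.014 ]
mill yaw -0.1543209533604455 0.16224896745454984 mid [ 0.5516 -0.1072  0.1525]
bar 1.7259419704201067 0.16309631504952155
tray -1.7367400334962493 0.1692984886406874 -1.744951509027395 0.16855723535186853 [ 0.541  -0.4198  0.036 ]
[[0.929, 0.37, -0.0], [0.37, -0.929, 0.001], [-0.0, -0.001, -1.0]] [ 0.23106457 -0.5805202   0.23845358]
```

```bash
cat > plan.py <<'E'
# usage: plan.py x y z thetadeg : turn about tool z first, then shift in the turned frame
import sys; from h import *
x,y,z,th=map(float,sys.argv[1:5]); st=get_state(); Rm=R.from_quat(st["eef_rot"]).as_matrix()
t0=np.arctan2(Rm[1,0],Rm[0,0]); d=(np.radians(th)-t0+np.pi)%(2*np.pi)-np.pi
c,s=np.cos(np.radians(th)),np.sin(np.radians(th)); X=np.array([[c,s,0],[s,-c,0],[0,0,-1]])
print("pos",st["tool_pos"].round(4),"th",np.degrees(t0).round(2),"tilt",Rm[:,2].round(3),"t",round(st["clock"],2),"F",st["contact_force"].round(1))
print("az",(-d).round(4),"rows",abs(d)/.187,"shift",(X.T@(np.array([x,y,z])-st["tool_pos"])).round(4))
E
python3 plan.py .6454 -.2615 .15 17.4
```

```text
pos [ 0.2311 -0.5805  0.2385] th 21.71 tilt [-0.     0.001 -1.   ] t 0.3 F [-0.7 -0.4 -0.6]
az 0.0752 rows 0.40211882024109996 shift [ 0.4908 -0.1805  0.0885]
```

```bash
python3 -m jog '[[[0,0,0,0,0,0.0752],[0.049,-0.018,0,0,0,0],[0.049,-0.018,0,0,0,0],[0.049,-0.018,0,0,0,0],[0.049,-0.018,0,0,0,0],[0.049,-0.018,0,0,0,0],[0.049,-0.018,0,0,0,0],[0.049,-0.018,0.02,0,0,0],[0.049,-0.018,0.02,0,0,0],[0.049,-0.018,0.02,0,0,0],[0.049,-0.018,0.028,0,0,0],[0,0,0,0,0,0]]]' 0.06 15; python3 - <<'E'
from m import *
c=cam("wrist")
for k in cakes(c,800,40000): print(k)
E
python3 plan.py .6454 -.2615 .003 17.4
```

```text
clock: 1.8
tool_pos: [0.6473, -0.2552, 0.1476]
eef_rot: [0.988, 0.155, -0.0, -0.003]
contact_force: [-0.5, 0.6, 0.3]
opening: 0.681
finger_force: 0.0
pos [ 0.6457 -0.2592  0.149 ] th 17.65 tilt [-0.002  0.002 -1.   ] t 1.85 F [ 0.2 -0.2  0.5]
az 0.0044 rows 0.023437843897648622 shift [-0.001   0.0021  0.146 ]
```

```bash
python3 - <<'E'
from m import *
c=cam("wrist"); print(proj(c,[.6454,-.2615,.019])); u,v=proj(c,[.6454,-.2615,.019]).astype(int)
print(c[0][v-2:v+3:2,u-2:u+3:2].tolist()); save(c,"w1.png")
E
```

```text
[275.48612347 203.54326291]
[[[56, 56, 75], [55, 53, 72], [52, 52, 71]], [[54, 55, 73], [53, 53, 73], [54, 53, 72]], [[53, 51, 71], [54, 54, 72], [53, 53, 72]]]
```

View pics/w1.png

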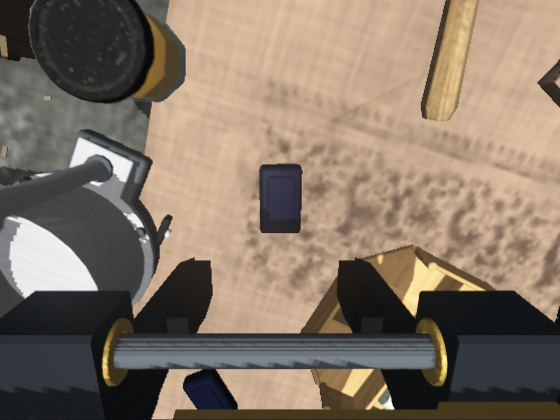

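The cake appears at (281,198), about 6 px from the predicted point. I'll switch to a relative colour mask.

```bash
sed -i 's/m=(b>r+18).*/m=(b>1.22*r)\&(b>1.2*g)\&(r<95)\&(b>20); m=cv2.morphologyEx(m.astype(np.uint8),cv2.MORPH_OPEN,np.ones((3,3)))/' m.py
python3 - <<'E'
from m import *
c=cam("wrist")
for k in cakes(c,500,40000,z=.014): print(k)
c=cam("top")
for k in cakes(c,60,400): print(k)
E
python3 plan.py .6454 -.2615 .003 17.4
```

```text
(array([ 0.4224, -0.2581,  0.014 ]), np.float64(42.3), np.float64(0.036), np.float64(0.061), (205, 394))
(array([ 0.6524, -0.2635,  0.014 ]), np.float64(18.6), np.float64(0.03), np.float64(0.045), (277, 192))
(array([0.4658, 0.1927, 0.019 ]), np.float64(177.6), np.float64(0.057), np.float64(0.034), (159, 246))
pos [ 0.6441 -0.2645  0.1513] th 17.27 tilt [-0.    -0.002 -1.   ] t 2.0 F [ 0.5 -0.2 -0.2]
az -0.0023 rows 0.012249228205748244 shift [ 0.0022 -0.0024  0.1483]
```

```bash
python3 -m jog '[[[0.0045,0.003,0.04,0,0,0],[0,0,0.04,0,0,0],[0,0,0.03,0,0,0],[0,0,0.02,0,0,0],[0,0,0.012,0,0,0],[0,0,0.0,0,0,0],[0,0,0,0,0,0]]]' 0.06 15; python3 -m jog '[[[0,0,0.002,0,0,0],[0,0,0,0,0,0],[0,0,0,0,0,0],[0,0,0,0,0,0],[0,0,0,0,0,0]]]' 0.02 20;python3 -m jog '[[[0,0,-0.03,0,0,0],[0,0,-0.05,0,0,0],[0,0,-0.05,0,0,0],[0,0,-0.05,0,0,0],[0,0,0,0,0,0]]]'; for i in 1 2 3; do python3 plan.py .549 -.108 .19 -8.8;done
```

```text
clock: 2.88
tool_pos: [0.651, -0.2644, 0.01]
eef_rot: [0.989, 0.151, 0.001, 0.001]
contact_force: [0.1, -0.1, 0.8]
opening: 0.679
finger_force: 0.0
clock: 3.5
tool_pos: [0.6503, -0.2639, 0.007]
eef_rot: [0.988, 0.151, 0.0, 0.0]
contact_force: [-0.8, 0.6, 2.8]
opening: 0.404
finger_force: 20.0
clock: 4.12
tool_pos: [0.653, -0.2652, 0.1916]
eef_rot: [0.989, 0.151, 0.004, 0.002]
contact_force: [0.5, -0.3, -0.8]
opening: 0.404
finger_force: 20.0
pos [ 0.653  -0.2652  0.1916] th 17.37 tilt [ 0.009 -0.003 -1.   ] t 4.12 F [ 0.5 -0.3 -0.8]
az 0.4567 rows 2.442277973813153 shift [-0.1268 -0.1394  0.0016]
pos [ 0.653  -0.2652  0.1916] th 17.37 tilt [ 0.009 -0.003 -1.   ] t 4.12 F [ 0.5 -0.3 -0.8]
az 0.4567 rows 2.442277973813153 shift [-0.1268 -0.1394  0.0016]
pos [ 0.653  -0.2652  0.1916] th 17.37 tilt [ 0.009 -0.003 -1.   ] t 4.12 F [ 0.5 -0.3 -0.8]
az 0.4567 rows 2.442277973813153 shift [-0.1268 -0.1394  0.0016]
```

```bash
python3 -m jog '[[[-0.01,-0.033,0,0,0,0],[-0.01,-0.033,0,0,0,0],[-0.01,-0.033,0,0,0,0],[-0.01,-0.033,0,0,0,0],[-0.01,-0.031,0,0,0,0],[0,0,0,0,0,0],[0,0,0.04,0,0,0],[0,0,0.04,0,0,0],[0,0,0.03,0,0,0],[0,0,0.02,0,0,0],[0,0,0,0,0,0],[0,0,0,0,0,0]]]'; python3 -m jog '[[[0,0,0,0,0,0],[0,0,0,0,0,0],[0,0,0,0,0,0],[0,0,-0.03,0,0,0],[0,0,-0.05,0,0,0],[0,0,-0.05,0,0,0],[0,0,0,0,0,0]]]' 0.044; python3 - <<'E'
from m import *
c=cam("top")
for k in cakes(c,60,400): print(k)
E
python3 plan.py .421 -.258 .003 42.2
```

```text
clock: 5.62
tool_pos: [0.5542, -0.124, 0.0569]
eef_rot: [0.989, 0.151, 0.0, 0.0]
contact_force: [-0.3, -0.5, 0.4]
opening: 0.404
finger_force: 20.0
clock: 6.5
tool_pos: [0.5563, -0.1238, 0.1907]
eef_rot: [0.989, 0.151, 0.004, 0.001]
contact_force: [0.4, -0.3, -0.3]
opening: 0.502
finger_force: 0.0
(array([ 0.4175, -0.2575,  0.019 ]), np.float64(44.6), np.float64(0.031), np.float64(0.056), (310, 262))
(array([0.4648, 0.1865, 0.019 ]), np.float64(158.4), np.float64(0.058), np.float64(0.036), (161, 247))
pos [ 0.5547 -0.1236  0.1885] th 17.39 tilt [ 0.004 -0.001 -1.   ] t 6.55 F [ 0.5  0.3 -0.2]
az -0.433 rows 2.3154646431134576 shift [-0.1894  0.0098  0.1855]
```

```bash
python3 -m jog '[[[0,0,0,0,0,-0.149],[0,0,0,0,0,-0.149],[0,0,0,0,0,-0.149],[-0.04,0.002,0,0,0,0],[-0.05,0.002,0,0,0,0],[-0.05,0.002,0,0,0,0],[-0.05,0.002,0,0,0,0],[0,0,0.04,0,0,0],[0,0,0.05,0,0,0],[0,0,0.04,0,0,0],[0,0,0,0,0,0]]]' 0.065; python3 - <<'E'
from m import *
c=cam("wrist")
for k in cakes(c,500,40000,z=.014): print(k)
E
python3 plan.py .420 -.258 .005 43;python3 -m jog '[[[0,0,0,0,0,0]]]'
```

```text
clock: 7.92
tool_pos: [0.4176, -0.2572, 0.0537]
eef_rot: [0.93, 0.367, -0.003, -0.003]
contact_force: [-0.9, 0.4, 0.2]
opening: 0.734
finger_force: 0.0
(array([ 0.4296, -0.2528,  0.014 ]), np.float64(133.2), np.float64(0.03), np.float64(0.03), (281, 224))
pos [ 0.4188 -0.2579  0.0555] th 43.04 tilt [-0.004  0.002 -1.   ] t 7.97 F [ 0.5 -1.1  0.2]
az 0.0007 rows 0.0036943069103880883 shift [0.0008 0.0009 0.0505]
clock: 8.1
tool_pos: [0.4207, -0.259, 0.0578]
eef_rot: [0.93, 0.367, 0.001, 0.001]
contact_force: [-0.1, 0.9, -0.3]
opening: 0.737
finger_force: 0.0
```

```bash
python3 -m jog '[[[0,0,0.03,0,0,0],[0,0,0.02,0,0,0],[0,0,0.003,0,0,0],[0,0,0,0,0,0]]]'; python3 -m jog '[[[0,0,0,0,0,0],[0,0,0,0,0,0],[0,0,0,0,0,0],[0,0,0,0,0,0],[0,0,-0.03,0,0,0],[0,0,-0.05,0,0,0],[0,0,-0.05,0,0,0],[0,0,-0.053,0,0,0],[0,0,0,0,0,0.149],[0,0,0,0,0,0.149],[0,0,0,0,0,0.149],[0,0,0,0,0,0]]]' 0.02 20;  python3 plan.py .5425 -.087 .06 17.4
```

```text
clock: 8.6
tool_pos: [0.4208, -0.2592, 0.0049]
eef_rot: [0.93, 0.366, 0.001, 0.001]
contact_force: [-0.0, 0.5, 0.1]
opening: 0.739
finger_force: 0.0
clock: 10.1
tool_pos: [0.4199, -0.2587, 0.1866]
eef_rot: [0.988, 0.152, -0.0, 0.0]
contact_force: [-0.1, 0.6, -0.2]
opening: 0.407
finger_force: 20.0
pos [ 0.4199 -0.2587  0.1866] th 17.49 tilt [-0.001 -0.    -1.   ] t 10.1 F [-0.1  0.6 -0.2]
az 0.0016 rows 0.00845127696829523 shift [ 0.1683 -0.1271  0.1266]
```

```bash
python3 -m jog '[[[0.042,-0.0317,0,0,0,0],[0.042,-0.0317,0,0,0,0],[0.042,-0.0317,0,0,0,0],[0.042,-0.0317,0,0,0,0],[0,0,0,0,0,0],[0,0,0.04,0,0,0],[0,0,0.04,0,0,0],[0,0,0.03,0,0,0],[0,0,0.016,0,0,0],[0,0,0,0,0,0],[0,0,0,0,0,0]]]'; python3 -m jog '[[[0,0,0,0,0,0],[0,0,0,0,0,0],[0,0,0,0,0,0],[0,0,-0.03,0,0,0],[0,0,-0.05,0,0,0],[0,0,-0.05,0,0,0],[0,0,0,0,0,0]]]' 0.044; python3 - <<'E'
from m import *
c=cam("top")
for k in cakes(c,60,400): print(k)
E
python3 plan.py .466 .188 .003 -22
```

```text
clock: 11.48
tool_pos: [0.5432, -0.0879, 0.0617]
eef_rot: [0.988, 0.151, 0.001, 0.0]
contact_force: [0.1, -0.2, -0.3]
opening: 0.405
finger_force: 20.0
clock: 12.35
tool_pos: [0.5451, -0.0872, 0.1948]
eef_rot: [0.988, 0.151, 0.004, 0.001]
contact_force: [0.5, -0.9, -0.6]
opening: 0.5
finger_force: 0.0
(array([0.4648, 0.1865, 0.019 ]), np.float64(158.4), np.float64(0.058), np.float64(0.036), (161, 247))
(array([ 0.5382, -0.1294,  0.019 ]), np.float64(89.6), np.float64(0.03), np.float64(0.027), (267, 222))
pos [ 0.5436 -0.0871  0.1927] th 17.43 tilt [ 0.004  0.    -1.   ] t 12.4 F [ 0.  -0.1 -1.4]
az 0.6881 rows 3.6798357460198234 shift [-0.175  -0.226   0.1897]
```

```bash
python3 -m jog '[[[0,0,0,0,0,0.172],[0,0,0,0,0,0.172],[0,0,0,0,0,0.172],[0,0,0,0,0,0.172],[-0.029,-0.0377,0,0,0,0],[-0.029,-0.0377,0,0,0,0],[-0.029,-0.0377,0,0,0,0],[-0.029,-0.0377,0,0,0,0],[-0.029,-0.0377,0,0,0,0],[-0.029,-0.0377,0,0,0,0],[0,0,0.05,0,0,0],[0,0,0,0,0,0]]]' 0.065;python3 - <<'E'
from m import *
c=cam("wrist"); save(c,"w2.png")
for k in cakes(c,500,40000,z=.014): print(k)
E
python3 plan.py .466 .188 .005 -22
```

```text
clock: 13.9
tool_pos: [0.4625, 0.1868, 0.1375]
eef_rot: [0.982, -0.19, -0.004, 0.003]
contact_force: [-0.5, -0.2, 0.3]
opening: 0.739
finger_force: 0.0
(array([0.4669, 0.1858, 0.014 ]), np.float64(159.1), np.float64(0.035), np.float64(0.058), (271, 198))
pos [0.4642 0.1864 0.1393] th -22.03 tilt [-0.005 -0.003 -1.   ] t 13.95 F [ 0.4 -0.4 -0. ]
az -0.0005 rows 0.0028108062531980436 shift [ 0.001  -0.0022  0.1343]
```

View pics/w2.png

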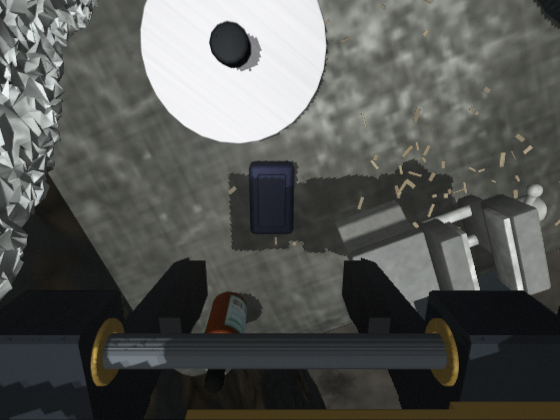

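The cake is at (271,198). The vise's top-left corner, near (340,232), could come close to the gripper body, so I'll check its height first.

```bash
python3 - <<'E'
from h import *
t=cam("top"); w=cam("wrist")
for z in (0,.02,.04,.06,.08): print(z,ray(t,170.6,263,z).round(3),ray(w,340,232,z).round(3),"jaw",ray(t,140+262/4.9,165+475/4.9,z).round(3),ray(w,402,204,z).round(3))
E
```

```text
0 [0.416 0.162 0.   ] [0.415 0.142 0.   ] jaw [0.419 0.093 0.   ] [0.42  0.083 0.   ]
0.02 [0.416 0.157 0.02 ] [0.424 0.143 0.02 ] jaw [0.419 0.089 0.02 ] [0.428 0.088 0.02 ]
0.04 [0.416 0.151 0.04 ] [0.433 0.144 0.04 ] jaw [0.419 0.084 0.04 ] [0.437 0.093 0.04 ]
0.06 [0.417 0.145 0.06 ] [0.442 0.145 0.06 ] jaw [0.419 0.08  0.06 ] [0.445 0.098 0.06 ]
0.08 [0.417 0.14  0.08 ] [0.45  0.146 0.08 ] jaw [0.419 0.075 0.08 ] [0.453 0.103 0.08 ]
```

```bash
python3 -m jog '[[[0.004,0,0.05,0,0,0],[0,0,0.04,0,0,0],[0,0,0.025,0,0,0],[0,0,0.015,0,0,0],[0,0,0.007,0,0,0],[0,0,0,0,0,0]]]' 0.06; python3 -m jog '[[[0,0,0,0,0,0],[0,0,0,0,0,0],[0,0,0,0,0,0],[0,0,0,0,0,0],[0,0,-0.03,0,0,0],[0,0,-0.05,0,0,0],[0,0,-0.05,0,0,0],[0,0,-0.06,0,0,0],[0,0,0,0,0,0]]]' 0.02 20;  python3 plan.py .549 -.108 .06 6
```

```text
clock: 14.8
tool_pos: [0.4703, 0.1858, 0.0043]
eef_rot: [0.982, -0.191, 0.0, -0.0]
contact_force: [-1.7, 1.3, 0.5]
opening: 0.681
finger_force: 0.0
clock: 15.92
tool_pos: [0.4723, 0.1867, 0.1974]
eef_rot: [0.982, -0.191, 0.004, -0.002]
contact_force: [0.6, 1.1, -2.3]
opening: 0.408
finger_force: 20.0
pos [0.4723 0.1867 0.1974] th -22.04 tilt [ 0.008  0.003 -1.   ] t 15.93 F [ 0.6  1.1 -2.3]
az -0.4894 rows 2.616875466994614 shift [0.0455 0.3011 0.1374]
```

```bash
python3 -m jog '[[[0,0,0,0,0,-0.172],[0,0,0,0,0,-0.172],[0,0,0,0,0,-0.172],[0,0,0,0,0,-0.172],[-0.0022,0.0488,0,0,0,0],[-0.0022,0.0488,0,0,0,0],[-0.0022,0.0488,0,0,0,0],[-0.0022,0.0488,0,0,0,0],[-0.0022,0.0488,0,0,0,0],[-0.002,0.0487,0,0,0,0],[0,0,0,0,0,0],[0,0,0,0,0,0]]]'; python3 plan.py .5454 -.0966 .074 17.4; python3 - <<'E'
from m import *
c=cam("wrist"); save(c,"w3.png")
E
```

```text
clock: 17.42
tool_pos: [0.5439, -0.0964, 0.1925]
eef_rot: [0.988, 0.151, -0.001, -0.001]
contact_force: [0.5, 0.9, -1.0]
opening: 0.403
finger_force: 20.0
pos [ 0.5439 -0.0964  0.1925] th 17.42 tilt [-0.003  0.001 -1.   ] t 17.43 F [ 0.5  0.9 -1. ]
az 0.0003 rows 0.0014721624177577788 shift [0.0013 0.0006 0.1185]
```

View pics/w3.png

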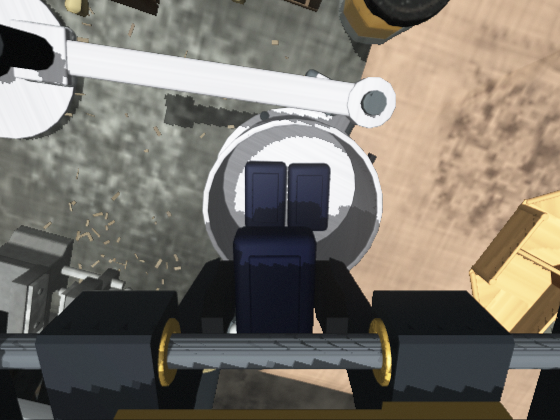

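The two cakes lie flat, side by side, at (265,195) and (309,197). I'll put the third across them.

```bash
python3 -m jog '[[[0,0,0.04,0,0,0],[0,0,0.04,0,0,0],[0,0,0.03,0,0,0],[0,0,0.01,0,0,0],[0,0,0,0,0,0],[0,0,0,0,0,0]]]'; python3 -m jog '[[[0,0,0,0,0,0],[0,0,0,0,0,0],[0,0,0,0,0,0],[0,0,-0.03,0,0,0],[0,0,-0.05,0,0,0],[0,0,-0.05,0,0,0],[0,0,0,0,0,0]]]' 0.044; python3 - <<'E'
from m import *
c=cam("top")
for k in cakes(c,60,400): print(k)
st=get_state()
K=lambda a:0
E
python3 plan.py .542 -.420 .25 -54.7
```

```text
clock: 18.23
tool_pos: [0.5458, -0.097, 0.0748]
eef_rot: [0.988, 0.151, 0.001, 0.0]
contact_force: [0.2, 0.8, -0.9]
opening: 0.408
finger_force: 20.0
clock: 19.1
tool_pos: [0.5475, -0.0977, 0.2075]
eef_rot: [0.989, 0.151, 0.004, 0.001]
contact_force: [-0.4, -0.3, -1.5]
opening: 0.5
finger_force: 0.0
(array([ 0.5382, -0.1249,  0.019 ]), np.float64(89.6), np.float64(0.039), np.float64(0.033), (266, 222))
pos [ 0.5459 -0.0976  0.2054] th 17.38 tilt [ 0.004 -0.001 -1.   ] t 19.15 F [-0.7  0.2 -1.1]
az 1.258 rows 6.727507424588472 shift [ 0.2609  0.1895 -0.0446]
```

```bash
python3 - <<'E'
from m import *
print(get_state()["q"].round(3))
E
```

```text
[ 0.157  0.637 -0.104  1.823  0.099  0.683 -1.271]
```

```bash
python3 -m jog '[[[0,0,0,0,0,-0.156],[0,0,0,0,0,-0.1564],[-0.027,0.0374,0,0,0,0],[-0.027,0.0374,0,0,0,0],[-0.027,0.0374,0,0,0,0],[-0.027,0.0374,0,0,0,0],[-0.027,0.0374,0,0,0,0],[-0.027,0.0374,0,0,0,0],[-0.0275,0.0373,0,0,0,0],[0,0,0,0,0,0],[0,0,0.04,0,0,0],[0,0,0,0,0,0]]]' 0.07; python3 plan.py .542 -.4197 .071 35.3; python3 - <<'E'
from m import *
c=cam("wrist"); save(c,"w4.png"); print(proj(c,[.542,-.4197,.122]),proj(c,[.542,-.4197,.03]))
E
```

```text
clock: 20.65
tool_pos: [0.539, -0.4174, 0.1594]
eef_rot: [0.953, 0.304, -0.003, -0.004]
contact_force: [0.2, -0.5, 0.1]
opening: 0.796
finger_force: 0.0
pos [ 0.539  -0.4174  0.1594] th 35.39 tilt [-0.008  0.006 -1.   ] t 20.65 F [ 0.2 -0.5  0.1]
az 0.0016 rows 0.008775360989466565 shift [0.0011 0.0036 0.0884]
[278.68281604 244.18691808] [278.42260585 200.61237524]
```

View pics/w4.png

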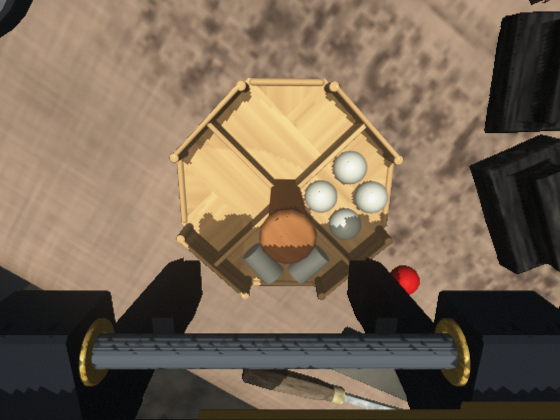

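The cap is at (288,236), about 9 px from the predicted point, and the yaw matches: the ball gap points along tool +y. I'll repeat the measurement once the arm has settled.

```bash
cat > cap.py <<'E'
from m import *
for i in range(3):
    c=cam("wrist"); f=c[0].astype(int); m=(f[...,0]>110)&(f[...,0]-f[...,2]>55)&(f[...,0]>1.5*f[...,1]); m[280:]=0
    for k in blobs(m,600): (u,v),r=cv2.minEnclosingCircle(k); print(round(u),round(v),round(r,1),ray(c,u,v,.122).round(4),get_state()["tool_pos"].round(4))
E
python3 cap.py
```

```text
284 236 27.2 [ 0.549  -0.4206  0.122 ] [ 0.5415 -0.4192  0.1633]
281 236 26.8 [ 0.5488 -0.4208  0.122 ] [ 0.5422 -0.4198  0.1644]
279 235 26.8 [ 0.5489 -0.4205  0.122 ] [ 0.5424 -0.4202  0.1649]
```

```bash
python3 -m jog '[[[0.003,0.002,0.03,0,0,0],[0,0,0.03,0,0,0],[0,0,0.02,0,0,0],[0,0,0.014,0,0,0],[0,0,0,0,0,0],[0,0,0,0,0,0]]]'; python3 -m jog '[[[0,0,0,0,0,0],[0,0,0,0,0,0],[0,0,0,0,0,0],[0,0,0,0,0,0],[0,0,0,0,0,0],[0,0,0,0,0,0]]]' 0.0 8;python3 -m jog '[[[0,0,0,0,0,0],[0,0,0,0,0,0]]]' - 55; python3 plan.py .542 -.4197 .071 35.3
```

```text
clock: 21.6
tool_pos: [0.5458, -0.4208, 0.0708]
eef_rot: [0.953, 0.303, 0.001, 0.001]
contact_force: [-0.5, -0.5, 0.8]
opening: 0.792
finger_force: 0.0
clock: 22.35
tool_pos: [0.5456, -0.4209, 0.07]
eef_rot: [0.953, 0.303, 0.0, 0.001]
contact_force: [1.5, -1.5, -0.8]
opening: 0.377
finger_force: 8.0
clock: 22.6
tool_pos: [0.5456, -0.4209, 0.07]
eef_rot: [0.953, 0.303, 0.0, 0.001]
contact_force: [2.6, -4.2, -0.1]
opening: 0.348
finger_force: 53.4
pos [ 0.5456 -0.4209  0.07  ] th 35.28 tilt [ 0.001 -0.001 -1.   ] t 22.6 F [ 2.6 -4.2 -0.1]
az -0.0003 rows 0.0016371186529270216 shift [-0.0022 -0.0031 -0.001 ]
```

```bash
python3 -m jog '[[[0,0,0,0,0,0],[0,0,0,0,0,0],[0,0,0,0,0,0],[0,0,0,0,0,0]]]'; python3 - <<'E'
from m import *
t=cam("top"); save(t,"tray2.png",(320,170,430,260),7)
E
```

```text
clock: 23.1
tool_pos: [0.5453, -0.4206, 0.07]
eef_rot: [0.953, 0.303, 0.0, 0.0]
contact_force: [2.7, -3.5, 0.5]
opening: 0.35
finger_force: 53.5
```

View pics/tray2.png

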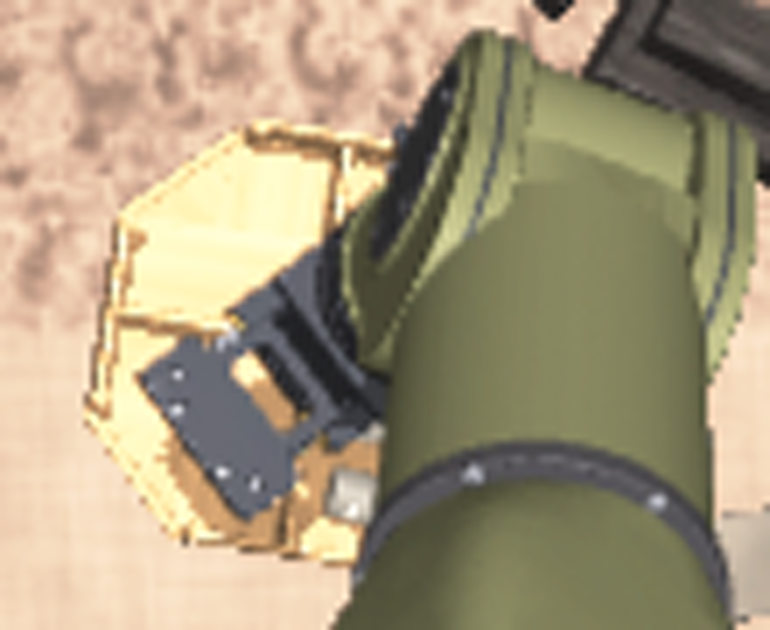

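The tray hasn't moved, but the opening of 30.7 mm doesn't match a 24 mm post. I'll release, go 8 mm lower and regrip.

```bash
python3 -m jog '[[[0,0,0,0,0,0],[0,0,0,0,0,0],[0,0,0.008,0,0,0],[0,0,0,0,0,0]]]' 0.05 20; python3 -m jog '[[[0,0,0,0,0,0],[0,0,0,0,0,0],[0,0,0,0,0,0],[0,0,0,0,0,0],[0,0,0,0,0,0],[0,0,0,0,0,0]]]' 0.0 20; python3 - <<'E'
from m import *
s=cam("side"); u,v=proj(s,[.545,-.42,.09]).astype(int); print(u,v); save(s,"side2.png",(u-50,v-50,u+70,v+50),6)
E
```

```text
clock: 23.65
tool_pos: [0.544, -0.4194, 0.0604]
eef_rot: [0.953, 0.303, -0.001, -0.001]
contact_force: [-0.4, -0.3, -0.3]
opening: 0.566
finger_force: 0.0
clock: 24.4
tool_pos: [0.5452, -0.4205, 0.0619]
eef_rot: [0.953, 0.303, 0.0, 0.0]
contact_force: [0.4, -0.2, 0.8]
opening: 0.268
finger_force: 20.0
270 287
```

View pics/side2.png

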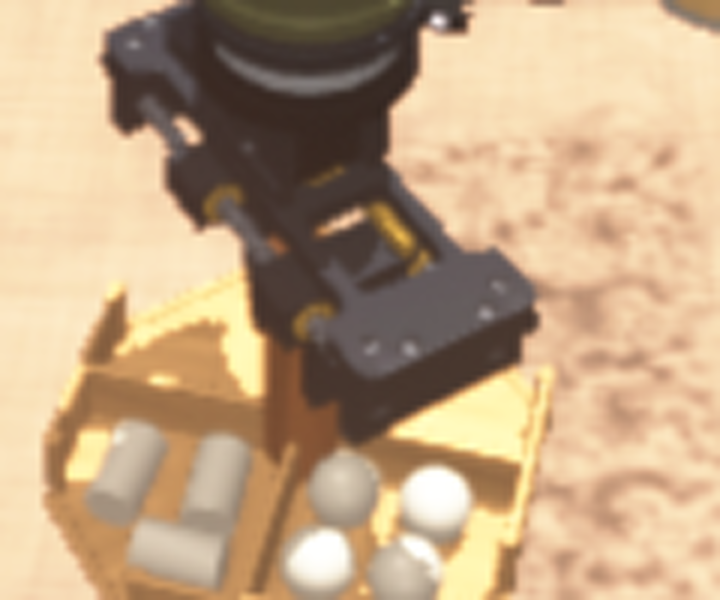

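Gripping lower gives an opening of 23.6 mm, so it now holds the post; before, it was catching on the cap. Next I'll grip firmly and lift gently.

```bash
python3 -m jog '[[[0,0,0,0,0,0],[0,0,0,0,0,0],[0,0,0,0,0,0],[0,0,-0.004,0,0,0],[0,0,-0.008,0,0,0],[0,0,-0.012,0,0,0],[0,0,-0.012,0,0,0],[0,0,-0.014,0,0,0],[0,0,-0.014,0,0,0],[0,0,-0.014,0,0,0],[0,0,-0.014,0,0,0],[0,0,-0.014,0,0,0]]]' - 58; python3 -m jog '[[[0,0,-0.012,0,0,0],[0,0,-0.01,0,0,0],[0,0,-0.008,0,0,0],[0,0,-0.004,0,0,0],[0,0,0,0,0,0],[0,0,0,0,0,-0.04],[0,0,0,0,0,-0.08],[0,0,0,0,0,-0.12],[0,0,0,0,0,-0.12],[0,0,0,0,0,-0.12],[0,0,0,0,0,-0.12],[0,0,0,0,0,-0.12]]]'; python3 plan.py .5 -.3 .2 171.2
```

```text
clock: 25.95
tool_pos: [0.545, -0.4203, 0.1687]
eef_rot: [0.953, 0.303, -0.0, 0.0]
contact_force: [0.2, -0.3, -8.0]
opening: 0.27
finger_force: 58.0
clock: 27.45
tool_pos: [0.5445, -0.4205, 0.2011]
eef_rot: [0.783, 0.621, -0.0, -0.0]
contact_force: [-0.3, -0.3, -7.5]
opening: 0.264
finger_force: 58.0
pos [ 0.5445 -0.4205  0.2011] th 76.84 tilt [-0.001  0.    -1.   ] t 27.45 F [-0.3 -0.3 -7.5]
az -1.6469 rows 8.807011218527345 shift [0.0625 0.1123 0.0011]
```

```bash
python3 -m jog '[[[0,0,0,0,0,-0.12],[0,0,0,0,0,-0.13],[0,0,0,0,0,-0.14],[0,0,0,0,0,-0.15],[0,0,0,0,0,-0.15],[0,0,0,0,0,-0.15],[0,0,0,0,0,-0.15],[0,0,0,0,0,-0.15],[0,0,0,0,0,-0.15],[0,0,0,0,0,-0.13],[0,0,0,0,0,-0.1],[0,0,0,0,0,-0.07]]]'; python3 -m jog '[[[0,0,0,0,0,-0.04],[0,0,0,0,0,-0.02],[0,0,0,0,0,0],[0,0,0,0,0,0]]]'; python3 plan.py .5317 -.2197 .2 171.2; python3 - <<'E'
from m import *
t=cam("top"); save(t,"tray3.png",(300,150,430,260),6); print(get_state()["q"].round(2))
E
```

```text
clock: 28.95
tool_pos: [0.5442, -0.4214, 0.201]
eef_rot: [0.106, 0.994, -0.001, -0.001]
contact_force: [-0.6, 0.2, -7.7]
opening: 0.269
finger_force: 58.0
clock: 29.45
tool_pos: [0.5451, -0.4204, 0.2018]
eef_rot: [0.078, 0.997, -0.0, 0.0]
contact_force: [0.5, -0.3, -7.2]
opening: 0.269
finger_force: 58.0
pos [ 0.5451 -0.4204  0.2018] th 171.07 tilt [-0. -0. -1.] t 29.45 F [ 0.5 -0.3 -7.2]
az -0.0023 rows 0.012229034167161935 shift [0.0439 0.1963 0.0018]
[ 0.97  0.93 -0.84  1.37  0.71  1.15  1.46]
```

View pics/tray3.png

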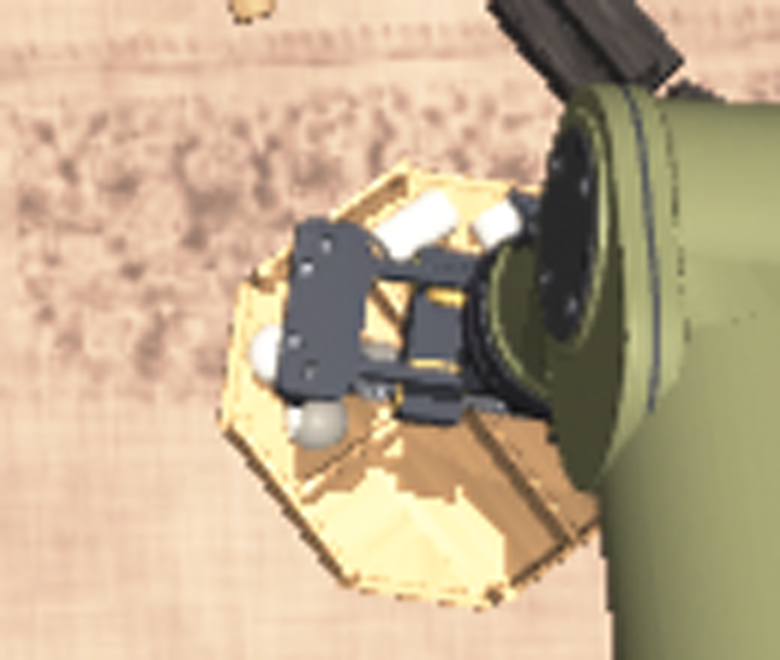

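The tray is turned: the balls bay faces the pot (left, about (290,390)) and the cylinders are at the top, around (420,225). Next I'll carry it slowly.

```bash
python3 -m jog '[[[0.001,0.004,0,0,0,0],[0.002,0.008,0,0,0,0],[0.0026,0.0117,0,0,0,0],[0.0033,0.0147,0,0,0,0],[0.0033,0.0147,0,0,0,0],[0.0033,0.0147,0,0,0,0],[0.0033,0.0147,0,0,0,0],[0.0033,0.0147,0,0,0,0],[0.0033,0.0147,0,0,0,0],[0.0033,0.0147,0,0,0,0],[0.0033,0.0147,0,0,0,0],[0.0033,0.0147,0,0,0,0]]]'; python3 -m jog '[[[0.003,0.013,0,0,0,0],[0.0025,0.011,0,0,0,0],[0.002,0.008,0,0,0,0],[0.0012,0.005,0,0,0,0],[0.0005,0.003,0,0,0,0],[0,0,0,0,0,0],[0,0,0,0,0,0]]]';python3 plan.py .5317 -.2197 .2 171.2;  python3 - <<'E'
from m import *
print(get_state()["q"].round(2))
# tilt schedule: rows each d alpha about tool x, shift expressed in tool axes before the turn
g=.135; a0=0; H=lambda a:np.array([93*(1-np.cos(a))+55*np.sin(a), (93*np.sin(a)+55*np.cos(a))])/1e3
z0=.2018
zt=lambda a:max(z0,g+H(a)[1])
for a in np.radians([5,10,15,20,25,30,35,40,45]):
    print(round(np.degrees(a)),H(a)[0].round(4),round(zt(a)-z0,4))
E
```

```text
clock: 31.0
tool_pos: [0.5343, -0.2597, 0.2018]
eef_rot: [0.078, 0.997, -0.0, 0.0]
contact_force: [0.5, 0.7, -7.5]
opening: 0.265
finger_force: 58.0
clock: 31.88
tool_pos: [0.5314, -0.2203, 0.2017]
eef_rot: [0.078, 0.997, -0.0, 0.0]
contact_force: [-0.6, -0.5, -7.1]
opening: 0.273
finger_force: 58.0
pos [ 0.5314 -0.2203  0.2017] th 171.05 tilt [-0. -0. -1.] t 31.88 F [-0.6 -0.5 -7.1]
az -0.0027 rows 0.014451772292300812 shift [-0.0002  0.0007  0.0017]
[ 0.78  0.79 -0.84  1.74  0.71  0.95  1.06]
5 0.0051 0.0
10 0.011 0.0035
15 0.0174 0.0104
20 0.0244 0.0167
25 0.032 0.0224
30 0.04 0.0273
35 0.0484 0.0316
40 0.0571 0.0351
45 0.0661 0.0379
```

```bash
python3 -m jog '[[[0,0,0.005,0,0,0],[0,0,0.005,0,0,0],[0,0.001,-0.0016,0.0175,0,0],[0,0.002,-0.0032,0.035,0,0],[0,0.002,-0.0032,0.035,0,0],[0,0.002,-0.0032,0.035,0,0],[0,0.002,-0.0032,0.035,0,0],[0,0.002,-0.0032,0.035,0,0],[0,0.002,-0.0032,0.035,0,0],[0,0.002,-0.0032,0.035,0,0]]]'; cat > gap.py <<'E'
from m import *
st=get_state(); Rm=R.from_quat(st["eef_rot"]).as_matrix(); G=st["tool_pos"]+Rm@[0,.093,.055]
print("gap",G.round(4),"dist",np.linalg.norm(G[:2]-[.549,-.108]).round(3),"tilt",np.degrees(np.arccos(-Rm[2,2])).round(1),"q",st["q"].round(2))
E
python3 gap.py
```

```text
clock: 33.12
tool_pos: [0.5343, -0.202, 0.214]
eef_rot: [0.077, 0.988, -0.131, -0.01]
contact_force: [0.0, -0.3, -7.5]
opening: 0.268
finger_force: 58.0
gap [ 0.546  -0.1275  0.1366] dist 0.02 tilt 15.1 q [ 0.54  0.73 -0.7   1.79  0.86  1.02  0.81]
```

```bash
python3 -m jog '[[[0,0.002,-0.0032,0.035,0,0],[0,0.002,-0.0032,0.035,0,0],[0,0.002,-0.0032,0.035,0,0],[0,0.002,-0.0032,0.035,0,0],[0,0.002,-0.0032,0.035,0,0],[0,0.002,-0.0032,0.035,0,0],[0,0.002,-0.0032,0.035,0,0],[0,0.002,-0.0032,0.035,0,0]]]'; python3 gap.py; python3 -m jog '[[[0,0.002,-0.0032,0.035,0,0],[0,0.002,-0.0032,0.035,0,0],[0,0.002,-0.0032,0.035,0,0],[0,0.002,-0.0032,0.035,0,0],[0,0.002,-0.0032,0.035,0,0],[0,0.002,-0.0032,0.035,0,0],[0,0.001,-0.0016,0.0175,0,0],[0,0,0,0,0,0],[0,0,0,0,0,0],[0,0,0,0,0,0]]]'; python3 gap.py
```

```text
clock: 34.12
tool_pos: [0.5382, -0.1779, 0.2315]
eef_rot: [0.075, 0.96, -0.268, -0.021]
contact_force: [0.5, 0.1, -8.3]
opening: 0.265
finger_force: 58.0
gap [ 0.5461 -0.1274  0.1363] dist 0.02 tilt 31.2 q [ 0.28  0.73 -0.59  1.79  0.97  1.2   0.59]
clock: 35.38
tool_pos: [0.5414, -0.1564, 0.2406]
eef_rot: [0.073, 0.924, -0.375, -0.029]
contact_force: [0.5, 0.7, -7.5]
opening: 0.268
finger_force: 58.0
gap [ 0.5459 -0.1283  0.1363] dist 0.021 tilt 44.1 q [ 0.09  0.79 -0.5   1.78  1.03  1.38  0.45]
```

```bash
python3 - <<'E'
from m import *
s=cam("side"); u,v=proj(s,[.545,-.15,.16]).astype(int); print(u,v); save(s,"side3.png",(u-75,v-60,u+75,v+60),5)
F=[]
for i in range(6): cam("top"); F.append(get_state()["contact_force"][2])
print(np.mean(F))
E
```

```text
279 190
-7.0242949427245485
```

View pics/side3.png

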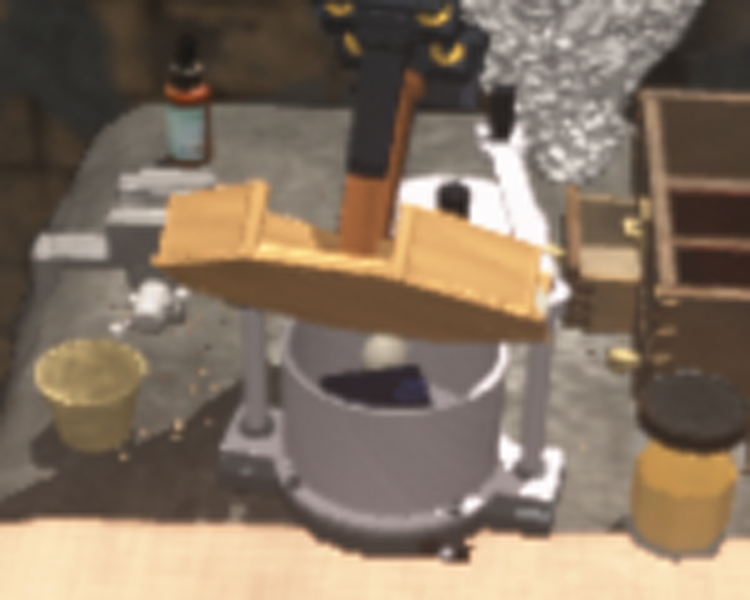

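The ball at (383,352) is in the pot behind the tilted cake. The drop in weight suggests some balls are still in the tray, so I'll count blobs numerically with the wrist camera.

```bash
cat > bay.py <<'E'
from m import *
s=snapshot("wrist"); M=np.array(s["mount"]); K=np.array(s["mtx"]); f=s["frame"]; cv2.imwrite("/tmp/w.png",f[:,:,::-1])
def pj(P): q=K@(np.linalg.inv(M)@np.r_[P,1])[:3]; return (q[:2]/q[2]).round()
print("gap L,mid,R",pj([.033,.093,.053]),pj([0,.093,.053]),pj([-.033,.093,.053]),"post",pj([0,0,.05]))
h=cv2.cvtColor(f,cv2.COLOR_RGB2HSV).astype(int); m=(h[...,1]<45)&(h[...,2]>85)
for k in blobs(m,250):
    (u,v),r=cv2.minEnclosingCircle(k)
    d=M[:3,:3]@np.linalg.solve(K,[u,v,1.]); o=M[:3,3]; P=o+d*((.062-.005-.014-o[2])/d[2])
    print(round(u),round(v),"r",round(r,1),"A",cv2.contourArea(k),"fill",round(cv2.contourArea(k)/(np.pi*r*r),2),"tray-frame(tool xyz)",P.round(3))
E
python3 bay.py
```

```text
gap L,mid,R [433. 184.] [425. 236.] [418. 283.] post [275. 237.]
501 400 r 31.2 A 1516.5 fill 0.49 tray-frame(tool xyz) [-0.119  0.158  0.043]
522 374 r 18.1 A 395.0 fill 0.38 tray-frame(tool xyz) [-0.096  0.168  0.043]
252 354 r 56.5 A 278.5 fill 0.03 tray-frame(tool xyz) [-0.08  -0.016  0.043]
513 318 r 44.0 A 729.0 fill 0.12 tray-frame(tool xyz) [-0.053  0.152  0.043]
78 269 r 57.1 A 1668.0 fill 0.16 tray-frame(tool xyz) [-0.018 -0.12   0.043]
558 216 r 17.5 A 324.5 fill 0.34 tray-frame(tool xyz) [0.016 0.164 0.043]
121 229 r 32.4 A 364.5 fill 0.11 tray-frame(tool xyz) [ 0.008 -0.09   0.043]
459 258 r 101.8 A 12358.0 fill 0.38 tray-frame(tool xyz) [-0.01   0.111  0.043]
87 176 r 78.9 A 1298.5 fill 0.07 tray-frame(tool xyz) [ 0.04  -0.105  0.043]
480 104 r 16.3 A 660.5 fill 0.79 tray-frame(tool xyz) [0.078 0.107 0.043]
500 138 r 82.1 A 6342.5 fill 0.3 tray-frame(tool xyz) [0.061 0.121 0.043]
125 128 r 56.8 A 3395.5 fill 0.34 tray-frame(tool xyz) [ 0.065 -0.08   0.043]
```

```bash
python3 -m jog '[[[0,0.002,-0.0032,0.035,0,0],[0,0.002,-0.0032,0.035,0,0],[0,0.002,-0.0032,0.035,0,0],[0.006,0,0,0,0,0],[-0.008,0,0,0,0,0],[0.006,0,0,0,0,0],[-0.004,0,0,0,0,0],[0,0,0,0,0,0],[0,0,0,0,0,0],[0,0,0,0,0,0]]]'; python3 - <<'E'
from m import *
F=[]
for i in range(8): c=cam("wrist"); F.append(get_state()["contact_force"][2])
print(np.mean(F)); save(c,"w5.png")
E
python3 gap.py
```

```text
clock: 37.02
tool_pos: [0.5432, -0.1449, 0.2428]
eef_rot: [0.07, 0.903, -0.422, -0.033]
contact_force: [-0.1, -0.5, -6.5]
opening: 0.27
finger_force: 58.0
-6.178588465236151
gap [ 0.5459 -0.1277  0.136 ] dist 0.02 tilt 50.1 q [ 0.01  0.83 -0.47  1.76  1.04  1.46  0.4 ]
```

View pics/w5.png

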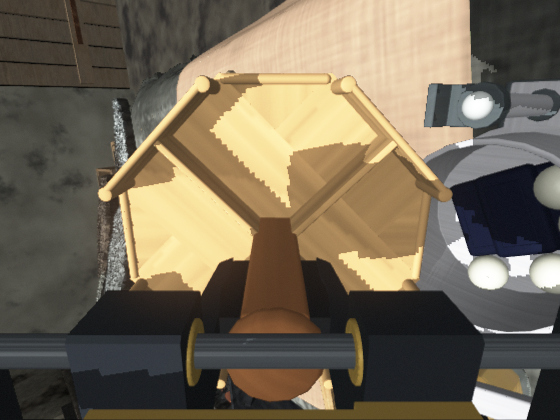

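The ball bay is empty, and three balls are visible in the pot at (548,187), (488,271) and (547,271), with the cake at (505,210). I'll level the tray and carry it back.

```bash
python3 -m jog '[[[0,-0.0019,0.0033,-0.035,0,0],[0,-0.0036,0.0066,-0.07,0,0],[0,-0.0036,0.0066,-0.07,0,0],[0,-0.0036,0.0066,-0.07,0,0],[0,-0.0036,0.0066,-0.07,0,0],[0,-0.0036,0.0066,-0.07,0,0],[0,-0.0036,0.0066,-0.07,0,0],[0,-0.0036,0.0066,-0.07,0,0],[0,-0.0036,0.0066,-0.07,0,0],[0,-0.0036,0.0066,-0.07,0,0],[0,-0.0036,0.0066,-0.07,0,0],[0,-0.0036,0.0066,-0.07,0,0]]]';python3 -m jog '[[[0,-0.0036,0.0066,-0.07,0,0],[0,0,0,0,0,0],[0,0,0,0,0,0],[0,0,0,0,0,0]]]'; python3 gap.py; python3 plan.py .545 -.4205 .0615 171.2; python3 bay.py
```

```text
clock: 38.92
tool_pos: [0.5301, -0.2178, 0.1977]
eef_rot: [0.078, 0.996, -0.036, -0.004]
contact_force: [0.3, -1.3, -6.3]
opening: 0.267
finger_force: 58.0
clock: 39.42
tool_pos: [0.5318, -0.2182, 0.192]
eef_rot: [0.077, 0.997, -0.001, 0.0]
contact_force: [0.1, 1.2, -5.2]
opening: 0.263
finger_force: 58.0
gap [ 0.546  -0.1263  0.1369] dist 0.019 tilt 0.1 q [ 0.77  0.8  -0.83  1.75  0.72  0.92  1.05]
pos [ 0.5318 -0.2182  0.192 ] th 171.21 tilt [ 0.    -0.001 -1.   ] t 39.42 F [ 0.1  1.2 -5.2]
az 0.0003 rows 0.0013754451485221567 shift [-0.044  -0.1979  0.1305]
gap L,mid,R [433. 184.] [426. 236.] [419. 283.] post [276. 237.]
442 141 r 183.5 A 35226.0 fill 0.33 tray-frame(tool xyz) [0.059 0.09  0.043]
```

```bash
python3 -m jog '[[[-0.0015,-0.007,0,0,0,0],[-0.003,-0.0135,0,0,0,0],[-0.004,-0.018,0,0,0,0],[-0.004,-0.018,0,0,0,0],[-0.004,-0.018,0,0,0,0],[-0.004,-0.018,0,0,0,0],[-0.004,-0.018,0,0,0,0],[-0.004,-0.018,0,0,0,0],[-0.004,-0.018,0,0,0,0],[-0.004,-0.018,0,0,0,0],[-0.004,-0.018,0,0,0,0],[-0.0025,-0.011,0,0,0,0]]]';python3 -m jog '[[[-0.001,-0.0045,0,0,0,0],[0,0,0.008,0,0,0],[0,0,0.016,0,0,0],[0,0,0.02,0,0,0],[0,0,0.02,0,0,0],[0,0,0.02,0,0,0],[0,0,0.018,0,0,0],[0,0,0.012,0,0,0],[0,0,0.008,0,0,0],[0,0,0.004,0,0,0],[0,0,0.002,0,0,0],[0,0,0,0,0,0]]]';python3 plan.py .545 -.4205 .0615 171.2
```

```text
clock: 40.98
tool_pos: [0.5437, -0.4188, 0.1911]
eef_rot: [0.078, 0.997, -0.0, -0.0]
contact_force: [0.7, -0.3, -6.6]
opening: 0.264
finger_force: 58.0
clock: 42.48
tool_pos: [0.5446, -0.4218, 0.0638]
eef_rot: [0.078, 0.997, -0.0, 0.0]
contact_force: [0.2, -0.3, -5.6]
opening: 0.268
finger_force: 58.0
pos [ 0.5446 -0.4218  0.0638] th 171.08 tilt [ 0.001 -0.    -1.   ] t 42.48 F [ 0.2 -0.3 -5.6]
az -0.002 rows 0.010949161846656246 shift [-0.0002  0.0014  0.0023]
```

```bash
python3 -m jog '[[[0,0,0.001,0,0,0],[0,0,0.001,0,0,0],[0,0,0.0005,0,0,0],[0,0,0,0,0,0],[0,0,0,0,0,0]]]'; python3 -m jog '[[[0,0,0,0,0,0],[0,0,0,0,0,0],[0,0,0,0,0,0]]]' 0.04 20; python3 -m jog '[[[0,0,0,0,0,0],[0,0,-0.02,0,0,0],[0,0,-0.04,0,0,0],[0,0,-0.05,0,0,0],[0,0,-0.05,0,0,0],[0,0,0,0,0,0]]]' 0.06; python3 - <<'E'
from m import *
c=cam("wrist"); save(c,"w6.png")
h=cv2.cvtColor(c[0],cv2.COLOR_RGB2HSV).astype(int); m=((h[...,1]<45)&(h[...,2]>85)).astype(np.uint8); m[290:]=0
for k in blobs(m,400,6000):
    (u,v),wh,a=cv2.minAreaRect(k); print(round(u),round(v),np.round(wh),cv2.contourArea(k),ray(c,u,v,.016).round(3))
t=cam("top"); f=t[0]; h=cv2.cvtColor(f,cv2.COLOR_RGB2HSV).astype(int); m=((h[...,1]<40)&(h[...,2]>150)).astype(np.uint8); m[:,:225]=0; m[:,430:]=0
for k in blobs(m,15,200):
    (u,v),wh,a=cv2.minAreaRect(k); print("top",round(u),round(v),np.round(wh),ray(t,u,v,.02).round(3))
E
```

```text
clock: 43.1
tool_pos: [0.5445, -0.4218, 0.0618]
eef_rot: [0.078, 0.997, -0.0, 0.0]
contact_force: [-4.5, 1.2, 5.6]
opening: 0.264
finger_force: 58.0
clock: 43.48
tool_pos: [0.5448, -0.4216, 0.0608]
eef_rot: [0.078, 0.997, 0.0, 0.0]
contact_force: [0.4, 0.0, -0.5]
opening: 0.451
finger_force: 0.0
clock: 44.22
tool_pos: [0.5475, -0.422, 0.2276]
eef_rot: [0.078, 0.997, -0.002, 0.005]
contact_force: [-0.1, 0.4, 0.1]
opening: 0.68
finger_force: 0.0
20 271 [36. 41.] 759.0 [ 0.61  -0.733  0.016]
294 230 [47. 37.] 1106.0 [ 0.608 -0.411  0.016]
544 225 [29. 78.] 1055.5 [ 0.645 -0.136  0.016]
535 136 [24. 99.] 800.5 [ 0.544 -0.154  0.016]
51 123 [ 47. 113.] 4937.0 [ 0.456 -0.638  0.016]
28 76 [15. 74.] 883.0 [ 0.41  -0.644  0.016]
top 246 279 [12. 12.] [ 0.369 -0.067  0.02 ]
top 263 128 [19.  5.] [ 0.825 -0.117  0.02 ]
top 236 130 [37.  5.] [ 0.821 -0.037  0.02 ]
top 228 128 [34.  5.] [ 0.825 -0.012  0.02 ]
top 400 95 [ 4. 22.] [ 0.923 -0.536  0.02 ]
top 368 97 [ 8. 39.] [ 0.919 -0.439  0.02 ]
```

```bash
python3 -m jog '[[[0,0,0,0,0,-0.152],[0,0,0,0,0,-0.152],[0,0,0,0,0,-0.153],[-0.014,0.0426,-0.006,0,0,0],[-0.014,0.0426,-0.006,0,0,0],[-0.014,0.0426,-0.006,0,0,0],[-0.014,0.0426,-0.006,0,0,0],[-0.014,0.0426,-0.006,0,0,0],[-0.014,0.0426,0,0,0,0],[-0.014,0.0426,0,0,0,0],[0,0,0,0,0,0],[0,0,0,0,0,0]]]' 0.06; python3 plan.py .577 .168 .1 197.4;  python3 - <<'E'
from m import *
c=cam("wrist"); save(c,"w7.png"); print(proj(c,[.549,-.108,.107]))
E
```

```text
clock: 45.82
tool_pos: [0.5488, -0.1089, 0.25]
eef_rot: [-0.15, 0.989, -0.0, -0.001]
contact_force: [-0.4, -0.5, -0.1]
opening: 0.68
finger_force: 0.0
pos [ 0.5488 -0.1089  0.25  ] th -162.76 tilt [-0.002 -0.001 -1.   ] t 45.83 F [-0.4 -0.5 -0.1]
az -0.0028 rows 0.015011942343691204 shift [-0.1097  0.2558  0.15  ]
[276.76719189 199.10271108]
```

View pics/w7.png

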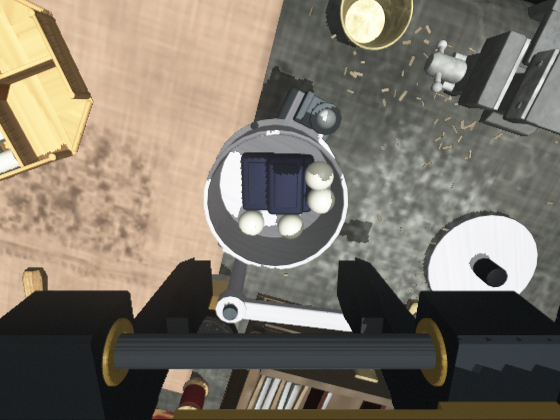

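All four balls are in the pot, at (318,175), (319,199), (251,222) and (290,226). The cakes are at (256,181) and (289,183), and nothing stands proud of the rim. That was the last picture I may view, so from here I work by numbers. Next: go over the lid and measure it relative to the TCP, as for the pot rim.

```bash
cat > circ.py <<'E'
from m import *
import sys
# fit outer circle of a bright disc in the wrist picture at plane z; report in tool-axis offset from commanded tcp
def wfit(c,z,mask,lo):
    out=[]
    for k in blobs(mask,lo):
        hull=cv2.convexHull(k)[:,0]
        P=np.array([ray(c,*p,z)[:2] for p in hull]); A=np.c_[2*P,np.ones(len(P))]; s=np.linalg.lstsq(A,(P**2).sum(1),rcond=None)[0]
        r=np.sqrt(s[2]+s[0]**2+s[1]**2); res=np.abs(np.linalg.norm(P-s[:2],axis=1)-r).max()
        out.append((s[:2].round(4),r.round(4),res.round(4),cv2.boundingRect(k)))
    return out
E
python3 -m jog '[[[-0.0182,0.0425,0,0,0,0],[-0.0182,0.0425,0,0,0,0],[-0.0182,0.0425,0,0,0,0],[-0.0182,0.0425,0,0,0,0],[-0.0182,0.0425,0,0,0,0],[-0.0182,0.0425,0,0,0,0],[0,0,0.04,0,0,0],[0,0,0.04,0,0,0],[0,0,0.015,0,0,0],[0,0,0,0,0,0],[0,0,0,0,0,0],[0,0,0,0,0,0]]]'; python3 - <<'E'
from circ import *
from m import *
for i in range(2):
    c=cam("wrist"); h=cv2.cvtColor(c[0],cv2.COLOR_RGB2HSV).astype(int)
    m=((h[...,1]<30)&(h[...,2]>190)).astype(np.uint8); m[285:]=0
    m=cv2.morphologyEx(m,cv2.MORPH_OPEN,np.ones((5,5)))
    print("lid",wfit(c,.012,m,3000))
    k=((h[...,2]<60)).astype(np.uint8); k[285:]=0
    for b in blobs(k,300,4000):
        (u,v),r=cv2.minEnclosingCircle(b); print("dark",round(u),round(v),round(r,1),ray(c,u,v,.040).round(4))
    print(get_state()["tool_pos"].round(4))
E
python3 - <<'E'
from circ import *
t=cam("top"); h=cv2.cvtColor(t[0],cv2.COLOR_RGB2HSV).astype(int)
E
```

```text
clock: 47.38
tool_pos: [0.5788, 0.1685, 0.1573]
eef_rot: [-0.15, 0.989, 0.0, 0.001]
contact_force: [0.2, 0.3, -0.2]
opening: 0.684
finger_force: 0.0
lid [(array([0.5807, 0.1692]), np.float64(0.066), np.float64(0.0026), (201, 167, 151, 100))]
dark 59 275 28.3 [0.6924 0.0092 0.04  ]
dark 362 275 26.3 [0.6153 0.2567 0.04  ]
dark 154 266 66.7 [0.6599 0.0858 0.04  ]
dark 308 121 38.4 [0.5089 0.1717 0.04  ]
dark 241 80 20.3 [0.4959 0.1162 0.04  ]
dark 478 0 27.5 [0.4006 0.2548 0.04  ]
dark 46 82 93.8 [ 0.5384 -0.0166  0.04  ]
[0.5787 0.1684 0.1571]
lid [(array([0.5809, 0.1694]), np.float64(0.0658), np.float64(0.0024), (201, 167, 151, 101))]
dark 59 274 28.6 [0.691 0.009 0.04 ]
dark 362 274 26.2 [0.6139 0.2565 0.04  ]
dark 155 265 67.1 [0.6585 0.086  0.04  ]
dark 308 121 37.7 [0.5084 0.1712 0.04  ]
dark 241 80 19.8 [0.4961 0.1163 0.04  ]
dark 478 0 27.5 [0.4003 0.2552 0.04  ]
dark 46 82 94.0 [ 0.5387 -0.0169  0.04  ]
[0.5785 0.1683 0.1569]
```

```bash
python3 - <<'E'
from circ import *
from scipy.optimize import least_squares
c=cam("wrist"); h=cv2.cvtColor(c[0],cv2.COLOR_RGB2HSV).astype(int)
m=((h[...,1]<30)&(h[...,2]>190)).astype(np.uint8); m[285:]=0; m=cv2.morphologyEx(m,cv2.MORPH_OPEN,np.ones((5,5)))
k=max(blobs(m,3000),key=cv2.contourArea); hull=cv2.convexHull(k)[:,0]; print(hull[:,0].min(),hull[hull[:,1]<180].tolist())
hull=hull[hull[:,1]>185]
P=np.array([ray(c,*p,.012)[:2] for p in hull])
s=least_squares(lambda s:np.linalg.norm(P-s,axis=1)-.067,[.577,.168],loss="soft_l1",f_scale=.001); print(s.x.round(4),np.abs(s.fun).max().round(4), len(P))
print("knob top expected px",proj(c,[.577,.168,.042]),"disc centre",proj(c,[.577,.168,.012]))
u,v=proj(c,[.577,.168,.03]).astype(int)
print(h[v-50:v+60:6,u,2], u,v); print(h[v,u-90:u+90:6,2])
E
```

```text
201 [[346, 167], [203, 179], [206, 178], [342, 167]]
[0.5794 0.1688] 0.0011 27
knob top expected px [276.13345634 205.8319853 ] disc centre [275.95051    196.03754275]
[243 249 149 149 150 147  90  60  89  91  88  86  82 251 250 249 248 247
 246] 276 201
[137 128 123 243 242 247 246 247 249 249 247 249 247  66  87  92  94  67
 251 249 249 249 250 248 250 250 250 250 100 106]
```

```bash
python3 - <<'E'
import cv2,numpy as np
im=cv2.imread("pics/w7.png"); g=cv2.GaussianBlur(cv2.cvtColor(im,cv2.COLOR_BGR2GRAY),(3,3),0)
for p2 in (20,30,40,50):
    o=cv2.HoughCircles(g,cv2.HOUGH_GRADIENT,1,3,param1=80,param2=p2,minRadius=60,maxRadius=80)
    if o is not None: print(p2,o[0][:6].round(1).tolist())
c=cv2.Canny(g,60,150); ys,xs=np.nonzero(c)
from itertools import product
best=sorted(((np.sum(np.abs(np.hypot(xs-u,ys-v)-r)<.8),u,v,r) for u,v,r in product(range(268,286),range(184,208),range(62,78))),reverse=True)[:12]; print(best)
E
```

```text
20 [[274.5, 195.5, 69.5], [272.5, 198.5, 69.5], [274.5, 202.5, 72.80000305175781], [284.5, 193.5, 78.30000305175781], [277.5, 195.5, 71.69999694824219], [280.5, 192.5, 75.0]]
30 [[274.5, 195.5, 69.5], [272.5, 198.5, 69.5], [274.5, 202.5, 72.80000305175781], [284.5, 193.5, 78.30000305175781], [277.5, 195.5, 71.69999694824219], [280.5, 192.5, 75.0]]
40 [[274.5, 195.5, 69.5], [272.5, 198.5, 69.5], [274.5, 202.5, 72.80000305175781], [277.5, 195.5, 71.69999694824219], [280.5, 192.5, 75.0], [277.5, 201.5, 70.5999984741211]]
50 [[274.5, 195.5, 69.5], [272.5, 198.5, 69.5], [274.5, 202.5, 72.80000305175781], [277.5, 195.5, 71.69999694824219], [280.5, 192.5, 75.0], [277.5, 201.5, 70.5999984741211]]
[(np.int64(341), 277, 199, 70), (np.int64(337), 275, 198, 68), (np.int64(327), 275, 195, 70), (np.int64(307), 275, 198, 72), (np.int64(305), 273, 198, 70), (np.int64(301), 275, 197, 68), (np.int64(297), 277, 200, 70), (np.int64(295), 273, 200, 70), (np.int64(294), 273, 199, 70), (np.int64(293), 277, 198, 70), (np.int64(290), 278, 199, 69), (np.int64(288), 276, 195, 70)]
```

```bash
python3 -m jog '[[[0,0,0.05,0,0,0],[0,0,0.045,0,0,0],[0,0,0.025,0,0,0],[0,0,0.014,0,0,0],[0,0,0.006,0,0,0],[0,0,0,0,0,0],[0,0,0,0,0,0]]]'; python3 -m jog '[[[0,0,0,0,0,0],[0,0,0,0,0,0],[0,0,0,0,0,0],[0,0,0,0,0,0],[0,0,0,0,0,0],[0,0,0,0,0,0]]]' 0 30; python3 -m jog '[[[0,0,-0.02,0,0,0],[0,0,-0.04,0,0,0],[0,0,-0.05,0,0,0],[0,0,-0.05,0,0,0],[0,0,-0.05,0,0,0],[0,0,-0.02,0,0,0],[0,0,0,0,0,0],[0,0,0,0,0,0]]]'; python3 plan.py .549 -.108 .116 197.4
```

```text
clock: 48.45
tool_pos: [0.5786, 0.1685, 0.0169]
eef_rot: [-0.15, 0.989, 0.0, 0.001]
contact_force: [1.0, -0.1, 0.2]
opening: 0.681
finger_force: 0.0
clock: 49.2
tool_pos: [0.578, 0.1684, 0.016]
eef_rot: [-0.15, 0.989, 0.0, 0.0]
contact_force: [-0.9, 0.8, 1.5]
opening: 0.286
finger_force: 30.0
clock: 50.2
tool_pos: [0.5771, 0.167, 0.2439]
eef_rot: [-0.15, 0.989, -0.001, -0.002]
contact_force: [-0.6, -0.4, -2.6]
opening: 0.285
finger_force: 30.0
pos [0.5771 0.167  0.2439] th -162.72 tilt [-0.003 -0.002 -1.   ] t 50.2 F [-0.6 -0.4 -2.6]
az -0.0022 rows 0.011660635317871778 shift [ 0.109  -0.2541  0.1279]
```

```bash
python3 -m jog '[[[0.008,-0.018,0,0,0,0],[0.017,-0.0395,0,0,0,0],[0.017,-0.0395,0,0,0,0],[0.017,-0.0395,0,0,0,0],[0.017,-0.0395,0,0,0,0],[0.017,-0.0395,0,0,0,0],[0.017,-0.0395,0,0,0,0],[0,0,0,0,0,0],[0,0,0.03,0,0,0],[0,0,0.02,0,0,0],[0,0,0,0,0,0],[0,0,0,0,0,0]]]'; python3 plan.py .549 -.108 .116 197.4; python3 -m jog '[[[0,0,0.012,0,0,0],[0,0,0.012,0,0,0],[0,0,0.012,0,0,0],[0,0,0.012,0,0,0],[0,0,0.008,0,0,0],[0,0,0,0,0,0],[0,0,0,0,0,0]]]';  python3 plan.py .549 -.108 .116 197.4
```

```text
clock: 51.7
tool_pos: [0.549, -0.1075, 0.1963]
eef_rot: [-0.15, 0.989, 0.0, 0.0]
contact_force: [-0.0, 0.2, -1.5]
opening: 0.287
finger_force: 30.0
pos [ 0.549  -0.1075  0.1963] th -162.69 tilt [ 0.001  0.    -1.   ] t 51.7 F [-0.   0.2 -1.5]
az -0.0016 rows 0.008712189013281699 shift [ 0.0002 -0.0005  0.0803]
clock: 52.58
tool_pos: [0.5489, -0.1079, 0.1402]
eef_rot: [-0.15, 0.989, -0.0, 0.0]
contact_force: [-0.3, -0.1, -0.8]
opening: 0.283
finger_force: 30.0
pos [ 0.5489 -0.1079  0.1402] th -162.73 tilt [ 0.001  0.    -1.   ] t 52.58 F [-0.3 -0.1 -0.8]
az -0.0022 rows 0.011827183275680633 shift [-0.     -0.0001  0.0242]
```

```bash
python3 -m jog '[[[0,0,0.008,0,0,0],[0,0,0.006,0,0,0],[0,0,0.003,0,0,0],[0,0,0.002,0,0,0],[0,0,0.002,0,0,0],[0,0,0.002,0,0,0],[0,0,0,0,0,0],[0,0,0,0,0,0]]]';  python3 plan.py .549 -.108 .116 197.4
```

```text
clock: 53.58
tool_pos: [0.5487, -0.108, 0.117]
eef_rot: [-0.15, 0.989, -0.0, 0.0]
contact_force: [0.1, 0.2, -0.7]
opening: 0.281
finger_force: 30.0
pos [ 0.5487 -0.108   0.117 ] th -162.73 tilt [ 0. -0. -1.] t 53.58 F [ 0.1  0.2 -0.7]
az -0.0023 rows 0.012336107486024435 shift [-0.0003 -0.0001  0.001 ]
```

```bash
python3 -m jog '[[[0,0,0.001,0,0,0],[0,0,0.001,0,0,0],[0,0,0,0,0,0]]]';  python3 -m jog '[[[0,0,0,0,0,0],[0,0,0,0,0,0],[0,0,0,0,0,0]]]' 0.04 10; python3 -m jog '[[[0,0,0,0,0,0],[0,0,-0.02,0,0,0],[0,0,-0.04,0,0,0],[0,0,-0.05,0,0,0],[0,0,-0.03,0,0,0],[0,0,0,0,0,0],[0,0,0,0,0,0]]]' 0.06; python3 - <<'E'
from circ import *
from scipy.optimize import least_squares
t=cam("top"); h=cv2.cvtColor(t[0],cv2.COLOR_RGB2HSV).astype(int); print(get_state()["tool_pos"].round(3))
s=cam("side"); g=cv2.cvtColor(s[0],cv2.COLOR_RGB2HSV).astype(int)
m=((g[...,1]<35)&(g[...,2]>150)).astype(np.uint8); u,v=proj(s,[.549,-.108,.112]).astype(int); print(u,v)
for k in blobs(m,100):
    x,y,w,hh=cv2.boundingRect(k)
    if x<u<x+w: 
        e=cv2.fitEllipse(k); print((x,y,w,hh),cv2.contourArea(k),e,ray(s,*e[0],.112).round(4), "L/R",ray(s,x,e[0][1],.112).round(4),ray(s,x+w,e[0][1],.112).round(4))
E
```

```text
clock: 53.95
tool_pos: [0.5488, -0.108, 0.1159]
eef_rot: [-0.15, 0.989, -0.0, 0.0]
contact_force: [-2.6, -0.4, 6.2]
opening: 0.285
finger_force: 30.0
clock: 54.32
tool_pos: [0.5487, -0.108, 0.1148]
eef_rot: [-0.15, 0.989, 0.0, 0.0]
contact_force: [-0.1, -0.3, -0.2]
opening: 0.454
finger_force: 0.0
clock: 55.2
tool_pos: [0.5482, -0.1083, 0.2549]
eef_rot: [-0.15, 0.989, -0.0, -0.0]
contact_force: [0.3, 0.3, -0.3]
opening: 0.681
finger_force: 0.0
[ 0.548 -0.108  0.254]
281 196
(280, 296, 29, 21) 239.5 ((294.9684143066406, 306.2994079589844), (15.946113586425781, 25.155345916748047), 69.64710235595703) [ 0.6    -0.4851  0.112 ] L/R [ 0.5698 -0.4876  0.112 ] [ 0.6283 -0.4827  0.112 ]
(259, 154, 59, 59) 1515.5 ((289.01788330078125, 188.20541381835938), (43.103729248046875, 64.4864501953125), 38.14287567138672) [ 0.5691 -0.0652  0.112 ] L/R [ 0.4829 -0.0735  0.112 ] [ 0.6527 -0.0573  0.112 ]
```

The lid made contact at exactly the seated height. Next I'll move over the keeper pin and measure it.

```bash
python3 -m jog '[[[0,0,-0.025,0,0,0.172],[0,0,-0.025,0,0,0.172],[0,0,0,0,0,0.172],[0,0,0,0,0,0.172],[0,0,0,0,0,0.172],[0,0,0,0,0,0.172],[0,0,0,0,0,0.172],[0,0,0,0,0,0.172],[0,0,0,0,0,0.172],[0,0,0,0,0,0.172],[0.035,0.02,0,0,0,0],[0.035,0.02,0,0,0,0]]]' 0.05; python3 -m jog '[[[0.035,0.02,0,0,0,0],[0.0337,0.0201,0,0,0,0],[0,0,0,0,0,0],[0,0,0,0,0,0],[0,0,0,0,0,0]]]'; python3 plan.py .6066 .0414 .163 98.9; python3 - <<'E'
from circ import *
t=cam("top"); c=cam("wrist")
for n,c,lo,hi in (("wrist",c,200,6000),("top",t,8,80)):
    h=cv2.cvtColor(c[0],cv2.COLOR_RGB2HSV).astype(int); k=(h[...,2]<50).astype(np.uint8); e=proj(c,[.6066,.0414,.192]); print(n,"exp",e.round())
    if n=="wrist": k[290:]=0
    for b in blobs(k,lo,hi):
        (u,v),r=cv2.minEnclosingCircle(b)
        if np.hypot(u-e[0],v-e[1])<(90 if n=="wrist" else 25): print(round(u,1),round(v,1),round(r,1),cv2.contourArea(b),cv2.boundingRect(b),ray(c,u,v,.175).round(4))
E
```

```text
clock: 56.8
tool_pos: [0.5773, -0.0323, 0.3038]
eef_rot: [0.652, 0.758, -0.001, -0.001]
contact_force: [1.0, 0.2, 0.2]
opening: 0.564
finger_force: 0.0
clock: 57.42
tool_pos: [0.6064, 0.0393, 0.3044]
eef_rot: [0.652, 0.758, -0.001, 0.0]
contact_force: [0.9, -0.5, -0.2]
opening: 0.565
finger_force: 0.0
pos [0.6064 0.0393 0.3044] th 98.59 tilt [-0.001 -0.001 -1.   ] t 57.42 F [ 0.9 -0.5 -0.2]
az -0.0054 rows 0.02880528857609097 shift [0.002  0.0005 0.1414]
wrist exp [274. 204.]
top exp [198. 189.]
197.5 193.0 5.0 20.0 (195, 188, 7, 11) [0.5999 0.0463 0.175 ]
```

```bash
python3 - <<'E'
from circ import *
c=cam("wrist"); h=cv2.cvtColor(c[0],cv2.COLOR_RGB2HSV).astype(int)
print(h[204,200:350:6,2]); print(h[140:290:6,274,2])
for T in (45,60,75,90):
    k=(h[...,2]<T).astype(np.uint8); k[290:]=0; k=cv2.morphologyEx(k,cv2.MORPH_OPEN,np.ones((5,5)))
    for b in blobs(k,150,8000):
        (u,v),wh,a=cv2.minAreaRect(b)
        if abs(u-274)<70 and abs(v-204)<80: print(T,round(u),round(v),np.round(wh),cv2.boundingRect(b),ray(c,u,v,.175).round(4))
# bright bar
m=((h[...,1]<30)&(h[...,2]>185)).astype(np.uint8); m[290:]=0
for b in blobs(m,400):
    (u,v),wh,a=cv2.minAreaRect(b); print("bright",round(u),round(v),np.round(wh),round(a),cv2.boundingRect(b),ray(c,u,v,.158).round(4))
E
```

```text
[ 84  78  77  82  72  73  87  82  87  84  93 128  74  72  72 160 204 168
 138 124 136 125 150 126  56]
[175 162 202 177 178 194 169 254  48  49  82  70  52 180 181 181 181 180
 180 180 181 181 246 253 253]
60 344 215 [ 8. 24.] (339, 203, 10, 25) [0.6668 0.0363 0.175 ]
90 263 227 [10. 22.] (257, 216, 11, 23) [0.6004 0.0151 0.175 ]
90 276 200 [25. 17.] (267, 187, 18, 26) [0.6077 0.0411 0.175 ]
90 319 155 [ 6. 36.] (314, 138, 11, 36) [0.6365 0.0825 0.175 ]
bright 247 278 [30. 24.] 74 (234, 263, 30, 27) [ 0.5936 -0.0441  0.158 ]
bright 425 271 [90.  6.] 10 (381, 261, 90, 20) [ 0.7594 -0.0118  0.158 ]
bright 435 255 [85. 13.] 7 (392, 244, 86, 20) [0.7633 0.006  0.158 ]
bright 444 225 [102.  15.] 8 (393, 212, 102, 25) [0.763 0.036 0.158]
bright 78 160 [71. 32.] 9 (45, 140, 67, 40) [0.4359 0.0456 0.158 ]
bright 258 159 [119.  81.] 78 (221, 96, 85, 118) [0.5883 0.0693 0.158 ]
bright 80 71 [65. 50.] 9 (46, 43, 63, 58) [0.4391 0.1176 0.158 ]
```

```bash
python3 -m jog '[[[0.001,0,0.05,0,0,0],[0,0,0.05,0,0,0],[0,0,0.025,0,0,0],[0,0,0.01,0,0,0],[0,0,0.003,0,0,0],[0,0,0,0,0,0]]]'; python3 -m jog '[[[0,0,0,0,0,0],[0,0,0,0,0,0],[0,0,0,0,0,0],[0,0,0,0,0,0],[0,0,0,0,0,0]]]' 0 10; python3 plan.py .607 .041 .165 98.9
```

```text
clock: 58.32
tool_pos: [0.6074, 0.0423, 0.1679]
eef_rot: [0.651, 0.759, 0.001, 0.001]
contact_force: [0.1, -1.0, 0.2]
opening: 0.568
finger_force: 0.0
clock: 58.95
tool_pos: [0.6068, 0.0422, 0.1671]
eef_rot: [0.651, 0.759, 0.0, 0.0]
contact_force: [0.6, -0.0, 1.6]
opening: 0.177
finger_force: 10.0
pos [0.6068 0.0422 0.1671] th 98.72 tilt [ 0. -0. -1.] t 58.95 F [ 0.6 -0.   1.6]
az -0.0031 rows 0.016653805221170357 shift [-0.0012  0.0001  0.0021]
```

```bash
python3 -m jog '[[[-0.0002,-0.0082,0,0,0,-0.05],[-0.0008,-0.0164,0,0,0,-0.1],[-0.0008,-0.0164,0,0,0,-0.1],[-0.0008,-0.0164,0,0,0,-0.1],[-0.0008,-0.0164,0,0,0,-0.1],[-0.0008,-0.0164,0,0,0,-0.1],[-0.0008,-0.0164,0,0,0,-0.1],[-0.0008,-0.0164,0,0,0,-0.1],[-0.0008,-0.0164,0,0,0,-0.1],[-0.0008,-0.0164,0,0,0,-0.1],[0,0,0,0,0,0],[0,0,0,0,0,0]]]'; cat > kp.py <<'E'
from h import *
st=get_state(); p=st["tool_pos"]; d=p-[.6318,-.1197,0]; a=np.arctan2(d[1],d[0]); Rm=R.from_quat(st["eef_rot"]).as_matrix()
print("bar deg",np.degrees(a).round(2),"keeper~",(np.radians(171.2)-a).round(3),"r",np.hypot(*d[:2]).round(4),"F tool",(Rm.T@st["contact_force"]).round(1),"open",round(st["opening"]*88.1,1),"th",np.degrees(np.arctan2(Rm[1,0],Rm[0,0])).round(2),p.round(4))
E
python3 kp.py
```

```text
clock: 60.45
tool_pos: [0.4869, -0.0475, 0.1671]
eef_rot: [0.232, 0.973, -0.0, 0.002]
contact_force: [7.4, -3.1, -4.5]
opening: 0.175
finger_force: 10.0
bar deg 153.52 keeper~ 0.309 r 0.1618 F tool [-8.   0.6  4.6] open 15.4 th 153.14 [ 0.4869 -0.0475  0.1671]
```

```bash
python3 -m jog '[[[-0.002,0,0,0,0,0],[-0.0004,-0.0115,0,0,0,-0.07],[-0.0004,-0.0115,0,0,0,-0.07],[-0.0002,-0.0066,0,0,0,-0.04],[0,0,0,0,0,0],[0,0,0,0,0,0]]]'; python3 kp.py
```

```text
clock: 61.2
tool_pos: [0.4768, -0.0742, 0.1671]
eef_rot: [0.144, 0.99, 0.0, 0.001]
contact_force: [4.7, -1.6, -1.9]
opening: 0.175
finger_force: 10.0
bar deg 163.64 keeper~ 0.132 r 0.1616 F tool [-4.9 -0.2  1.9] open 15.5 th 163.45 [ 0.4768 -0.0742  0.1671]
```

```bash
python3 -m jog '[[[-0.001,0,0,0,0,0],[0,-0.0066,0,0,0,-0.04],[0,-0.0066,0,0,0,-0.04],[0,-0.0049,0,0,0,-0.03],[0,0,0,0,0,0],[0,0,0,0,0,0]]]' - 25; python3 kp.py
```

```text
clock: 61.95
tool_pos: [0.4728, -0.092, 0.1671]
eef_rot: [0.089, 0.996, 0.0, 0.001]
contact_force: [4.9, -0.8, -0.5]
opening: 0.172
finger_force: 25.0
bar deg 170.12 keeper~ 0.019 r 0.1614 F tool [-5.   0.1  0.5] open 15.2 th 169.74 [ 0.4728 -0.092   0.1671]
```

```bash
python3 -m jog '[[[0,-0.003,0,0,0,-0.018],[0,0,0,0,0,0],[0,0,0,0,0,0]]]'; python3 kp.py;  python3 -m jog '[[[0,-0.002,0,0,0,-0.012],[0,0,0,0,0,0],[0,0,0,0,0,0]]]'; python3 kp.py
```

```text
clock: 62.32
tool_pos: [0.4723, -0.0949, 0.167]
eef_rot: [0.08, 0.997, 0.0, 0.001]
contact_force: [5.0, -1.0, -1.9]
opening: 0.173
finger_force: 25.0
bar deg 171.15 keeper~ 0.001 r 0.1614 F tool [-5.1 -0.2  1.9] open 15.3 th 170.78 [ 0.4723 -0.0949  0.167 ]
clock: 62.7
tool_pos: [0.4721, -0.0962, 0.167]
eef_rot: [0.074, 0.997, 0.001, 0.001]
contact_force: [6.1, -0.4, -1.5]
opening: 0.174
finger_force: 25.0
bar deg 171.61 keeper~ -0.007 r 0.1614 F tool [-6.1  0.5  1.5] open 15.3 th 171.5 [ 0.4721 -0.0962  0.167 ]
```

```bash
python3 -m jog '[[[0,-0.002,0,0,0,-0.012],[0,0,0,0,0,0],[0,0,0,0,0,0]]]'; python3 kp.py;  python3 -m jog '[[[0,-0.002,0,0,0,-0.012],[0,0,0,0,0,0],[0,0,0,0,0,0]]]'; python3 kp.py
```

```text
clock: 63.08
tool_pos: [0.4721, -0.0962, 0.1671]
eef_rot: [0.067, 0.998, 0.002, 0.001]
contact_force: [5.2, 3.7, -2.9]
opening: 0.169
finger_force: 25.0
bar deg 171.63 keeper~ -0.008 r 0.1614 F tool [-4.7  4.4  3. ] open 14.8 th 172.26 [ 0.4721 -0.0962  0.1671]
clock: 63.45
tool_pos: [0.4721, -0.0963, 0.1671]
eef_rot: [0.061, 0.998, 0.004, 0.001]
contact_force: [5.7, 8.0, -4.5]
opening: 0.175
finger_force: 25.0
bar deg 171.68 keeper~ -0.008 r 0.1614 F tool [-4.7  8.6  4.5] open 15.4 th 173.02 [ 0.4721 -0.0963  0.1671]
```

The bar is against its stop and doesn't move at 8.6 N. I'll take off the load, open the fingers, lift clear and check.

```bash
python3 -m jog '[[[-0.0015,0.0035,0,0,0,0.02],[0,0,0,0,0,0]]]'; python3 kp.py; python3 -m jog '[[[0,0,0,0,0,0],[0,0,0,0,0,0],[0,0,0,0,0,0]]]' 0.035; python3 kp.py; python3 -m jog '[[[0,0,-0.02,0,0,0],[0,0,-0.04,0,0,0],[0,0,-0.05,0,0,0],[0,0,-0.05,0,0,0],[-0.0,-0.04,0,0,0,0],[0,-0.05,0,0,0,0],[0,-0.05,0,0,0,0],[0,-0.05,0,0,0,0],[0,-0.05,0,0,0,0],[0,0,0,0,0,0]]]'; python3 - <<'E'
from circ import *
t=cam("top"); h=cv2.cvtColor(t[0],cv2.COLOR_RGB2HSV).astype(int); print(get_state()["tool_pos"].round(3))
# keeper pin (dark on bright bar) and lid disc in top view
e=proj(t,[.4698,-.0946,.18]); k=(h[...,2]<70).astype(np.uint8); print("pin exp",e.round(1))
for b in blobs(k,6,120):
    M=cv2.moments(b); u,v=M["m10"]/M["m00"],M["m01"]/M["m00"]
    if np.hypot(u-e[0],v-e[1])<18: print("pin",round(u,1),round(v,1),ray(t,u,v,.178).round(4),cv2.boundingRect(b))
m=((h[...,1]<35)&(h[...,2]>150)).astype(np.uint8); e=proj(t,[.549,-.108,.112]); print("lid exp",e.round(1))
for b in blobs(m,300):
    x,y,w,hh=cv2.boundingRect(b)
    if x<e[0]<x+w and y<e[1]<y+hh: print("bright",(x,y,w,hh),cv2.contourArea(b),"x-mid",ray(t,x+w/2,e[1],.112).round(4), "width m",w*.00274)
print("cakes on bench",[k for k in cakes(t,60,400)])
# cylinders in tray
for b in blobs(((h[...,1]<40)&(h[...,2]>170)).astype(np.uint8),12,250):
    (u,v),wh,a=cv2.minAreaRect(b); P=ray(t,u,v,.02)
    if np.linalg.norm(P[:2]-[.545,-.421])<.12: print("white in tray",P.round(3),np.round(wh))
c0=cv2.imread("pics/top0.png"); c0=cv2.resize(c0,(560,420))[:,:,::-1]
for n,f in(("before",c0),("now",t[0])):
    q=cv2.cvtColor(np.ascontiguousarray(f),cv2.COLOR_RGB2HSV).astype(int); g=((q[...,0]>18)&(q[...,0]<35)&(q[...,1]>80)).astype(np.uint8); g[:250]=0;g[310:]=0;g[:,:225]=0;g[:,265:]=0
    b=max(blobs(g,20),key=cv2.contourArea,default=None); print(n,"cup",None if b is None else cv2.boundingRect(b))
E
```

```text
clock: 63.7
tool_pos: [0.4721, -0.0962, 0.167]
eef_rot: [0.072, 0.997, 0.001, -0.0]
contact_force: [1.6, 4.1, 2.2]
opening: 0.172
finger_force: 25.0
bar deg 171.64 keeper~ -0.008 r 0.1614 F tool [-1.   4.3 -2.2] open 15.2 th 171.78 [ 0.4721 -0.0962  0.167 ]
clock: 64.08
tool_pos: [0.4721, -0.0983, 0.1667]
eef_rot: [0.073, 0.997, -0.0, -0.001]
contact_force: [0.5, 0.5, -0.6]
opening: 0.399
finger_force: 0.0
bar deg 172.35 keeper~ -0.02 r 0.1612 F tool [-0.4  0.6  0.6] open 35.1 th 171.68 [ 0.4721 -0.0983  0.1667]
clock: 65.32
tool_pos: [0.4358, -0.34, 0.3255]
eef_rot: [0.077, 0.997, -0.0, -0.001]
contact_force: [-0.5, 0.6, 0.5]
opening: 0.392
finger_force: 0.0
[ 0.437 -0.337  0.326]
pin exp [250.7 242.1]
pin 266.6 243.3 [ 0.4666 -0.1355  0.178 ] (265, 241, 5, 7)
lid exp [257.7 214.5]
bright (159, 170, 124, 92) 6156.5 x-mid [ 0.5497 -0.0063  0.112 ] width m 0.33975999999999995
cakes on bench []
white in tray [ 0.601 -0.409  0.02 ] [21. 14.]
before cup (234, 269, 22, 22)
now cup (234, 269, 22, 22)
```

```bash
python3 - <<'E'
from circ import *
t=cam("top"); h=cv2.cvtColor(t[0],cv2.COLOR_RGB2HSV).astype(int)
print(h[236:252,242:260,2])
c=cam("side"); g=cv2.cvtColor(c[0],cv2.COLOR_RGB2HSV).astype(int)
u,v=proj(c,[.4705,-.0955,.175]).round().astype(int); print("side",u,v); print(g[v-10:v+12:2,u-12:u+13:2,2])
for n,P in(("jar",[.72,-.14,.094]),): 
    a=cv2.resize(cv2.imread("pics/top0.png"),(560,420)).astype(int); q=proj(t,P).astype(int); d=np.abs(a[q[1]-20:q[1]+20,q[0]-20:q[0]+20,::-1]-t[0][q[1]-20:q[1]+20,q[0]-20:q[0]+20]).mean(); print("jar diff",d,q)
E
```

```text
[[129 130 144 185 249 246 251 236 255 255 255 255 255 245 200 194 196 195]
 [132 133 129 140 173 180 255 255 255 255 255 254 253 186 163 195 199 200]
 [139 132 125 113 149 247 255 255 252 250 255 255 255 255 255 177 167 170]
 [130 122 114 101 159 249 251 179 138 134 184 250 255 255 255 168 168 156]
 [149 138 123 107 163 253 192 101  92  88  92 116 250 255 255 151 162  90]
 [148 130 118  94 136 249 134  97  97  93  87  46 143 221 255 162 162  67]
 [139 125 122 125 132 255 143  96  99  96  94  55  69 188 209 142 172  84]
 [132 123 122 142 163 255 219 115  99  95  89  39  99 189 170 138 163 119]
 [136 124 104 154 218 255 255 210  85  56  40  97 182 196 150 171 175 191]
 [140 126 106 157 249 255 255 255 255 246 158 185 198 199 107 180 130 159]
 [139 124 107 162 224 252 255 255 255 255 215 200 200 213 101 164 104 152]
 [137 128 113 172 190 251 255 255 252 253 232 244 248 253 159 105  87 185]
 [134 131  96 134 125 212 246 255 255 255 255 255 255 250 197 182 185 193]
 [137 134 118 115  75  98 115 157 171 162 173 183 241 243 255 255 219 194]
 [134 132 121 116 119 122 117 120 123  77  68  74 109 124 164 162 119 105]
 [129 126 119 112 120 119 117 121 125 122 121 119 126 125 123  79  82  77]]
side 253 173
[[ 99  98 126 126 124 125 130 132 132 133 131 142 136]
 [183 185 183 137 126 127 129 134 136 128 133 141 141]
 [159 166 135 117 125 128 119 124 132 133 142 145 139]
 [129 138 108 119 133 101  60  63 124 139 139 139 136]
 [135 137 102 130 134  83  47  46 115 136 137 137 133]
 [189 173  96 132 133  84  41  44 117 139 140 137 134]
 [124 112  94 142 138  88  41  43 126 147 148 134 130]
 [ 88  91 133 168 151 135  45  44 176 183 161 150 145]
 [ 85  88 152 161 197 175  47  53 245 238 198 190 185]
 [ 81  85 156 143 231 159 125 212 253 251 253 252 252]
 [103  88 153 125 132 109 137 159 164 148 157 179 230]]
jar diff 5.385625 [269 155]
```

```bash
python3 -c "
from plant import *
print(finish_job())"
```

```text
the job is handed in; nothing more can be done
None
```

I handed the job in at about 65 s of the 210 s allowed, with no verdict shown: three cakes and four balls are in the pot, the tray stands upright on the bench with its cylinders, the lid is seated, the keeper is against its stop in the catch, and the jar and cup look unmoved in the top view.

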